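# Pack the repaired hair clipper in its fitted case and snap the lid shut

## Task

Pack the grey hair clipper away in its hinged case. In the charging stand it can only be held by the head, and the case's nest has room for fingers only at the waist, so first lay the clipper flat on the rubber mat with its switch side up, let go, and take it again across the waist; then set it in the nest, switch up and blades to the wider end, away from you, until it is fully home with nothing above the rim, and let go. Finally swing the lid over and press its front edge down until the catch snaps, without forcing anything, and leave the black clipper, the paste tin and the spare blade where they are.

Things in the scene. Friction and masses are not known exactly. Their poses are not given: they have to be found in the camera images.
- clipper_center (a point): Grey hair clipper (0.28 kg, loose), 170 mm long, 34 mm thick plus a low orange switch; width 46 mm at the head, 43 at the waist (middle), 34 at the tail. Point: its middle, 17 mm above the underside, 83 mm from the blade tips, 87 from the tail end. z: out of the switch side; y: blades to tail; x: across the width. Starts upright in the stand, tail down, blades up. Grip across the width.
- clipper_blades (a point): Tips of that clipper's blades, on its centre line, about 182 mm above the bench at the start; axes as clipper_center. The thin blade set (42 mm wide) is the outermost 20 mm; below it the body has nearly parallel sides that can be gripped across the width.
- stand_socket (a point): White charging stand, fixed, 92 x 98 mm, 50 mm high; its socket holds the clipper's lowest 38 mm with about 2 mm play: draw the clipper straight up by 45 mm to clear it. Point: centre of the socket's mouth, 50 mm above the bench. -x is the stand's front, to which the clipper's switch faces.
- mat_center (a point): Black rubber mat fixed on the bench, 100 mm (x) by 180 mm (y), 3 mm thick, the clear place to lay the clipper down. Point: centre of its top face; y runs roughly left as the robot sees it. Between mat and case stands the fixed grey bench grinder, up to 260 mm high: carry things over it.
- case: Black hinged case, fixed, 156 mm (x) by 204 mm (y); origin at the centre of its underside, on the bench; rim 46 mm up, walls 4 mm. -x is its front (it faces right as the robot sees it), +x its hinged back. Inside is a grey insert, top 27 mm up, with the clipper nest along y (centre line at x = -20 mm) and behind it a small bay.
- case_nest (a point): Where clipper_center belongs when fully home (22 mm above the bench; nest floor 5 mm up), with the axes it then has: blades to -y (the end away from the robot). Nest 49 mm wide at the head (y -86 to -30 mm), 45 then 41 at the tail (y 30 to 60 to 90): 1.5 mm play each side, 3.5 each end. From y -30 to 30 a finger scoop reaches 54 mm each side, to the floor. If it stops high, shift 1 to 3 mm.
- case_lid (a joint): Lid hinge, rad: 0 shut, grows as it opens, about 1.85 at the start (leaning back). A stiff hinge holds it wherever it is left; 1 to 3 N at the free edge moves it. Over the last 8 mm at the free edge a spring catch resists with about 8 N at the front edge (twice that at mid-lid), snaps over at 4 mm (0.023 rad) and holds the lid shut.
- case_lid_hinge (a point): Middle of the lid's hinge line (its y axis), on the back rim, 46 mm above the bench, 78 mm behind the case's middle. At lid angle a the lid extends 156 mm from here along (-cos a, 0, sin a) in the case's axes; its outer face lies 9.5 mm beyond that line (above it when shut).
- case_lid_edge (a point): Middle of the lid's free edge on the outer face; turns with the lid, its z axis points out of the outer face, which is the one to push. Lid: 204 mm along the hinge, 9 mm thick; a thumb lip 50 mm wide, 6 mm thick stands 11 mm beyond the edge, a steel striker strip for the catch hangs under it.
- blade_bay (a point): Centre of the floor (5 mm above the bench) of the bay behind the nest, 36 mm (x) by 100 mm (y), in which the spare blade lies; axes as the case.
- spare_blade_center (a point): Spare clipper blade, 32 x 44 x 8 mm, loose in the bay of the case; its middle. Leave alone.
- black_clipper_center (a point): Black hair clipper of the same size, lying loose on the bench in front of the grey grinder (34 mm high); its middle. Leave alone.
- tin_center (a point): Round tin of polishing paste with a yellow lid, 60 mm across, 24 mm high, loose on the bench beyond the left far corner of the case; its middle. Leave alone.

How it is judged:
On the way, in this order (a step that is already met when the one before it is completed fails the run):
1. the grey clipper lies flat on the mat, switch side up, and is let go (angle between clipper_center's own z axis and vertical below 0.2 rad and horizontal distance between clipper_center and mat_center below 0.08 m and height (world z) of clipper_center below 0.03 m and contact force between the fingers and clipper below 0.05 N), for 0.2 s.
2. the grey clipper lies fully home in the nest, switch up, blades to the wider end, let go, with the lid still open (x of clipper_center in the frame of case_nest between -0.005 and 0.005 m and y of clipper_center in the frame of case_nest between -0.007 and 0.007 m and z of clipper_center in the frame of case_nest below 0.004 m and angle between clipper_center's own z axis and vertical below 0.07 rad and y of clipper_blades in the frame of case_nest below -0.07 m and contact force between the fingers and clipper below 0.05 N and value of joint case_lid above 0.5 rad), for 0.2 s.
At the end, for the whole second after the job is handed in: The lid is shut with the catch snapped (below 0.015 rad), the grey clipper lies at rest and let go in the nest, switch up and blades to the wider end, within 5 mm across, 7 mm along, 4 mm in height and 0.07 rad of level, and the spare blade lies in its bay (value of joint case_lid below 0.015 rad and x of clipper_center in the frame of case_nest between -0.005 and 0.005 m and y of clipper_center in the frame of case_nest between -0.007 and 0.007 m and z of clipper_center in the frame of case_nest below 0.004 m and angle between clipper_center's own z axis and vertical below 0.07 rad and y of clipper_blades in the frame of case_nest below -0.07 m and contact force between the fingers and clipper below 0.05 N and x of spare_blade_center in the frame of blade_bay between -0.024 and 0.024 m and y of spare_blade_center in the frame of blade_bay between -0.06 and 0.06 m and z of spare_blade_center in the frame of blade_bay below 0.012 m and linear speed of clipper below 0.02 m/s); the robot touches nothing.
It fails at once if the lid is forced down on the clipper (over 15 N) (contact force between case_lid and clipper above 15 N).
It fails at once if the lid is pressed with more than 60 N (contact force between the arm and case_lid above 60 N).
It fails at once if the black clipper is moved by more than 25 mm (distance of black_clipper_center from where it was at the start of the episode above 0.025 m).
It fails at once if the paste tin is moved by more than 25 mm (distance of tin_center from where it was at the start of the episode above 0.025 m).
It fails at once if the grey clipper falls off the bench (height (world z) of clipper_center below -0.05 m).
It also fails if it takes over 72 s, if anything falls off the work surface, if the arm or the gripper's body presses on something with over 40 N, if the wrist force passes 120 N, or if a joint passes its speed limit or range.

## Robot

A 6-joint arm with a two-finger parallel gripper is mounted at the origin on a cart in front of the work surface, level with it; the furniture and walls round the work are solid. World frame = base frame: x ahead of the robot, y to its left, z up, the work surface at z = 0. Lengths are in m, angles in rad, forces in N, time in s.
With the tool pointing down it reaches from about 0.35 to 0.775 m from the base axis. Payload 5.5 kg.
Tool frame: the origin (TCP) lies at the very end of the fingers, on their centre line; the grasp point (between the pads) lies 19 mm behind it; z points along the fingers, x is the direction in which the jaws open and shut, and the axes are right-handed (so a half turn about z gives the same grasp; the last joint's range is limited). The gripper opens to 85 mm and grips with 20 to 120 N. Pads are 22 mm wide; open, the fingers measure 114 mm over their backs; the gripper's body (76 mm by 85 mm) begins 54 mm behind the grasp point. The pads swing forward as they close: fully open they stand 13 mm farther back than shut.
Start: joints at [-1.424, 0.313, 0.046, 1.304, 0, 1.431], TCP at [0.163, -0.552, 0.231] pointing down, gripper open.
Joint ranges: [-2.76, 2.76], [-0.86, 1.69], [-1.03, 1.26], [-2.2, 2.34], [-1.47, 1.5], [-3.14, 3.14]. Speed limits (rad/s): [2.57, 2.57, 3.14, 3.14, 3.14, 3.14].

## Interface

Orientations are given as a unit quaternion [w, x, y, z].
In Python, from workcell import monitor, eyes, ticket gives the robot as it stands.
- The arm moves only by the tool send_rows, never from a script. Its argument "targets" is a list of rows, each a list of 5 numbers: the shift along the world's x, y, z in m, then the turn about the world's z in degrees, then the closure in counts, from 0 (fully open) to 255 (shut). A call has 1 to 12 rows; each row shifts and turns the commanded pose from where the row before left it; what a row does not reach is not made up. A row lasts 1/10 s, in which the tool goes at most 50 mm and 8.59 degrees, less where a joint would pass 70% of its speed; a pose out of reach is approached as far as the arm can. A call is refused whole if a number of a shift passes 0.05 or a number of a turn 8.59, either way. A call with a gripper value outside its range is refused whole. The fingers move at their own pace and stop on an object; "newtons" is the grip in N (left out, the last holds). Time passes only in rows, so rows that do not move let the fingers close. It gives the time, the measured TCP pose, the force and the opening at its end, in the units of the state.
- monitor.get_state(): the state, without advancing time (a new reading comes with each control period).
- eyes.read_camera(name): name is "scene" or "top"; returns a dict with "img" (384x512x3 uint8, red, green, blue), "z_map" (384x512 float32, m along the optical axis (not along the pixel's ray), 0 where there is no reading), "camera_matrix" (3x3 intrinsics, pixels), "k1" (the pictures are not rectified: a ray, as slopes to the right and down, at radius r is drawn at 1 + k1 r^2 times it, then the intrinsics apply), "pose" (4x4, takes a point from camera to world coordinates). Camera axes: x right, y down, z forward; pixel columns grow to the right and rows downward; lengths in m; the calibration is good to about 2 mm. A picture is of the moment at which its call begins.
- ticket.hand_in(): hands the job in, once; it reports no verdict.
Trained networks look in the newest picture that a camera, given by its name, has taken for a name from the list of things; names that differ only in an ending like _2 or _b are one class to them, and where a whole thing is asked for, a point or a joint stands for the part that bears it (a point fixed in the world has none). Each returns a list of dicts, best first, with "conf" (0 to 1); they miss things now and then, are a little off and sometimes report something else, mostly with a low value. They report only what shows in the picture. A call takes as long as a camera call.
- eyes.spot_in(name, camera): "xyz" ([x, y, z] in m, in world coordinates, good to about 4 mm: the middle of the surface that is visible of it).
- eyes.tip_of(name, camera): "xyz" ([x, y, z] in m, in world coordinates, good to about 4 mm: a listed point, or the origin of a listed thing).
The state is a dict: "clock": time; "joint_pos": joint angles; "qvel": joint speeds; "tau": joint torques, N m; "tcp_pos": TCP position; "orientation": TCP orientation; "wrist_force": force on the tool from outside, world axes, zero at the start; "ft_torque": the same for the moment, N m; "finger_gap": finger opening in m.
Only numpy, scipy, OpenCV 4.12 (cv2) and the standard library are available. Lean on these libraries where they do the work, as an engineer would, in place of code of your own. Each camera call takes 0.05 s, during which the arm holds its last target.

## Working session

There is one attempt and no reset: what is moved stays moved. The work goes in short steps, Python scripts to look and compute and a tool call to move; the robot and the scene stay as the last step left them, time stands still between calls to the robot, and variables do not carry over. Pictures are saved under pics/ and viewed, and the job is handed in when it is done.

Besides the shell and the picture viewer there is one more tool, called after "Emit:" as name(argument=value, ...) on one line, values as JSON. send_rows: Moves the arm, as the interface text tells. Its arguments: {"type":"object","properties":{"targets":{"type":"array"},"newtons":{"type":"number"}},"required":["targets"]}

```bash
mkdir -p pics; ls
cat > h.py <<'E'
import numpy as np, cv2, json
from workcell import monitor, eyes, ticket
def cam(name, fn=None):
    d=eyes.read_camera(name)
    if fn: cv2.imwrite('pics/'+fn, cv2.cvtColor(d['img'],cv2.COLOR_RGB2BGR))
    return d
def cloud(d):
    K=np.array(d['camera_matrix']);k1=d['k1'];z=d['z_map']
    h,w=z.shape
    u,v=np.meshgrid(np.arange(w),np.arange(h))
    pts=np.stack([u,v],-1).reshape(-1,1,2).astype(np.float64)
    n=cv2.undistortPoints(pts,K,np.array([k1,0,0,0,0.]))[:,0]
    zz=z.reshape(-1)
    P=np.c_[n[:,0]*zz,n[:,1]*zz,zz]
    T=np.array(d['pose']); W=P@T[:3,:3].T+T[:3,3]
    W[zz==0]=np.nan
    return W.reshape(h,w,3)
def proj(d,p):
    K=np.array(d['camera_matrix']);T=np.linalg.inv(np.array(d['pose']))
    q=cv2.projectPoints(np.array(p,float).reshape(-1,1,3),cv2.Rodrigues(T[:3,:3])[0],T[:3,3],K,np.array([d['k1'],0,0,0,0.]))[0]
    return q[:,0]
E
python3 - <<'E'
from h import *
np.set_printoptions(precision=4,suppress=True)
for c in ['scene','top']:
    d=cam(c,c+'0.png'); print(c,np.array(d['pose']),d['camera_matrix'],d['k1'])
for n in ['clipper_center','clipper_blades','stand_socket','mat_center','case','case_nest','case_lid_hinge','case_lid_edge','blade_bay','spare_blade_center','black_clipper_center','tin_center']:
    for c in ['scene','top']:
        r=eyes.tip_of(n,c); print(n,c,[(np.round(x['xyz'],4).tolist(),round(x['conf'],2)) for x in r[:2]])
print(monitor.get_state())
E
```

```text
pics
scene [[ 0.4401  0.7926 -0.4221  1.136 ]
 [ 0.8979 -0.3929  0.1985 -0.2824]
 [-0.0085 -0.4664 -0.8846  1.484 ]
 [ 0.      0.      0.      1.    ]] [[479.1556   0.     250.4798]
 [  0.     479.1556 188.3996]
 [  0.       0.       1.    ]] -0.06489896537885807
top [[-0.0121 -0.9817  0.19    0.2567]
 [-0.9999  0.0099 -0.0127  0.0311]
 [ 0.0106 -0.1901 -0.9817  1.3845]
 [ 0.      0.      0.      1.    ]] [[407.7239   0.     257.8494]
 [  0.     407.7239 186.9151]
 [  0.       0.       1.    ]] -0.010262476479011262
clipper_center scene [([0.5846, -0.4185, 0.0962], 0.64), ([0.5091, 0.3649, 0.1875], 0.35)]
clipper_center top [([0.5836, -0.4119, 0.0972], 0.88)]
clipper_blades scene [([0.5984, -0.4187, 0.1802], 0.75)]
clipper_blades top [([0.5962, -0.4181, 0.1802], 0.88)]
stand_socket scene [([0.576, -0.4123, 0.0516], 0.8)]
stand_socket top [([0.5845, -0.4088, 0.0473], 0.72), ([0.4032, -0.141, 0.0177], 0.43)]
mat_center scene [([0.3984, -0.4011, 0.0041], 0.89), ([0.507, 0.364, 0.1909], 0.55)]
mat_center top [([0.3991, -0.398, 0.0079], 0.79), ([0.5814, -0.4078, 0.0502], 0.29)]
case scene
[... 750 characters left out ...]
-0.1386, 0.0131], 0.54), ([0.505, 0.312, 0.0421], 0.16)]
black_clipper_center top [([0.402, -0.1361, 0.0221], 0.61)]
tin_center scene []
tin_center top [([0.6137, 0.4269, 0.0147], 0.52), ([0.5046, 0.3131, 0.0487], 0.42)]
{'clock': 1.3, 'joint_pos': array([-1.4236,  0.3132,  0.0461,  1.3036,  0.    ,  1.4312]), 'qvel': array([ 0.0016,  0.0003, -0.0002,  0.001 ,  0.0014, -0.0002]), 'tau': array([  0.0004, -48.0471,  29.8811,   0.0006,  -0.0001,   0.    ]), 'tcp_pos': array([ 0.1627, -0.5515,  0.2313]), 'orientation': array([ 0.    ,  0.8009, -0.5988,  0.    ]), 'wrist_force': array([-0.8365,  0.1876, -0.0899]), 'ft_torque': array([ 0.0274, -0.0175, -0.0364]), 'finger_gap': 0.08571394113493774}
```

View pics/scene0.png

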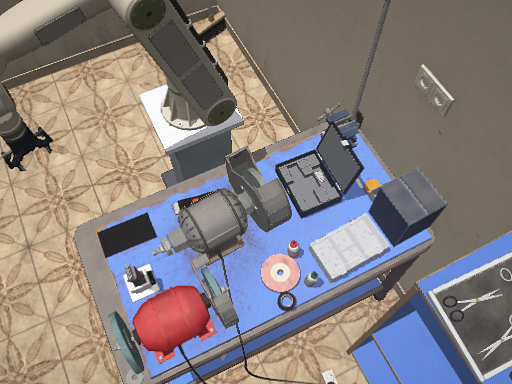

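View pics/top0.png

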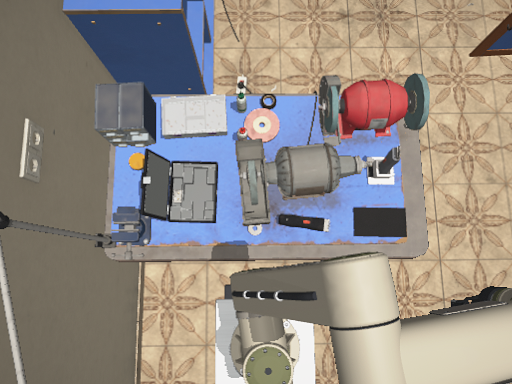

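Run:
```python
from h import *
a=cv2.imread('pics/top0.png');b=cv2.imread('pics/scene0.png')
s1=cv2.resize(a[135:245,330:430],None,fx=5,fy=5,interpolation=cv2.INTER_CUBIC)
cv2.imwrite('pics/z1.png',s1)
cv2.imwrite('pics/z2.png',cv2.resize(b[200:310,80:190],None,fx=5,fy=5,interpolation=cv2.INTER_CUBIC))
cv2.imwrite('pics/z3.png',cv2.resize(a[140:245,100:230],None,fx=5,fy=5,interpolation=cv2.INTER_CUBIC))
cv2.imwrite('pics/z4.png',cv2.resize(b[100:230,260:400],None,fx=4,fy=4,interpolation=cv2.INTER_CUBIC))
```

```text
(no output)
```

View pics/z1.png

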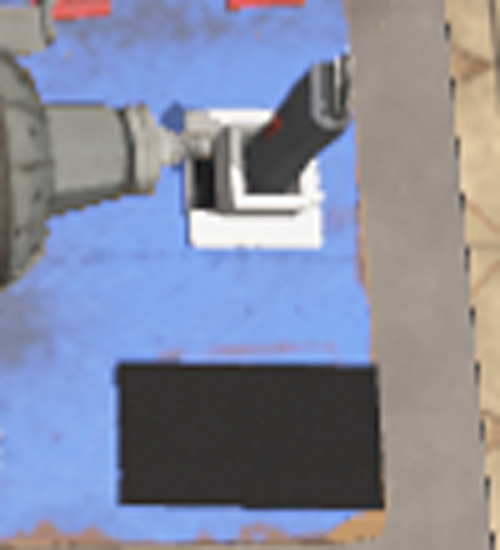

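View pics/z2.png

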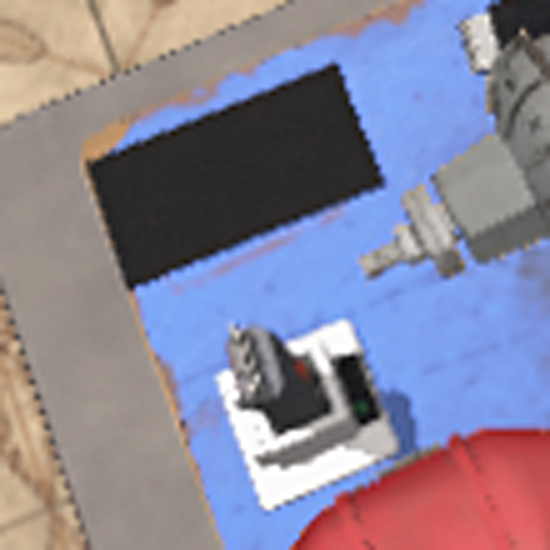

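View pics/z3.png

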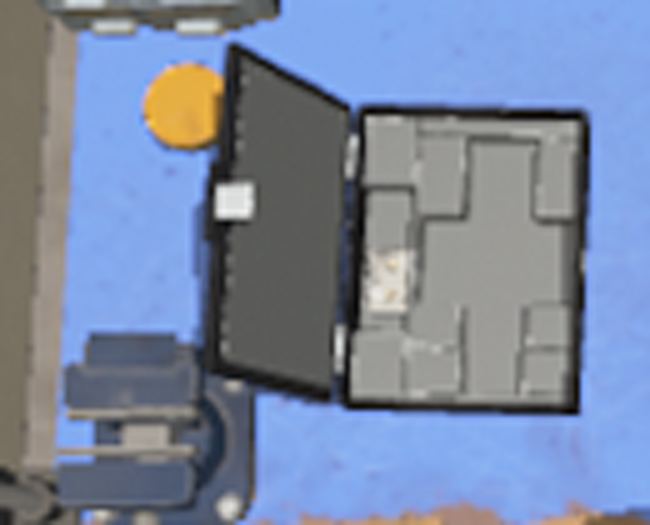

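View pics/z4.png

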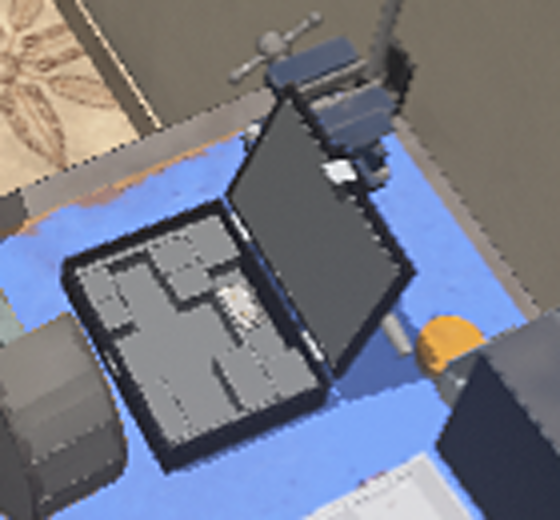

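```bash
cat > m.py <<'E'
from h import *
np.set_printoptions(precision=4,suppress=True)
d1=cam('top');d2=cam('scene')
W1=cloud(d1);W2=cloud(d2)
def rect(P):
    r=cv2.minAreaRect((P[:,:2]*1000).astype(np.float32)); return np.round(r[0],1),np.round(r[1],1),round(r[2],1)
for d,W in ((d1,W1),(d2,W2)):
    im=d['img'].astype(int)
    s=im.sum(-1); x,y,z=W[...,0],W[...,1],W[...,2]
    m=(abs(x-.4)<.08)&(abs(y+.4)<.12)&(s<200)&(z<.02)
    print('mat',m.sum(),rect(W[m]),np.median(z[m]))
    m=(abs(x-.58)<.08)&(abs(y+.41)<.08)&(z>.015)&(z<.058)&(s>450)
    print('stand',m.sum(),rect(W[m]))
    # clipper top
    m=(abs(x-.59)<.06)&(abs(y+.41)<.05)&(z>.075)&(z<.2)
    P=W[m]; print('clip',m.sum(),P.min(0),P.max(0))
    for lo in np.arange(.06,.19,.02):
        Q=P[(P[:,2]>lo)&(P[:,2]<lo+.02)]
        if len(Q): print('  %.2f'%lo,len(Q),Q.min(0)[:2],Q.max(0)[:2])
    m=(abs(x-.505)<.14)&(abs(y-.23)<.11)&(z>.037)&(z<.055)&(s<200)
    print('rim',m.sum(),rect(W[m]),np.median(z[m]))
    m=(y>.27)&(y<.40)&(z>.07)&(z<.21)&(abs(x-.5)<.12)&(s<260)
    P=W[m]; c=P.mean(0);u,sv,vt=np.linalg.svd(P-c,full_matrices=False); print('lid',m.sum(),c,vt[2],sv, P.max(0),P.min(0))
    # obstacles around stand
    m=(abs(x-.58)<.12)&(y>-.55)&(y<-.25)&(z>.06)
    P=W[m]
    H={}
    for p in P: 
        k=(round(p[0]/.02),round(p[1]/.02));H[k]=max(H.get(k,0),p[2])
    xs=range(23,36)
    print('ys      ',[round(j*.02,2) for j in range(-27,-12)])
    for i in xs: print(round(i*.02,2),[int(H.get((i,j),0)*1000) for j in range(-27,-12)])
E
python3 m.py
```

```text
mat 1463 (array([ 398.7, -400.7]), array([180.6,  96.2]), 88.6) 0.003834660228433595
stand 119 (array([ 580.7, -410.8]), array([81.3, 85.5]), 89.2)
clip 296 [ 0.565  -0.4243  0.0755] [ 0.6187 -0.3943  0.1881]
  0.06 11 [ 0.5659 -0.4176] [ 0.5932 -0.3949]
  0.08 34 [ 0.565  -0.4222] [ 0.6019 -0.3957]
  0.10 41 [ 0.5692 -0.4235] [ 0.6017 -0.3943]
  0.12 42 [ 0.5713 -0.424 ] [ 0.613  -0.3968]
  0.14 65 [ 0.5717 -0.423 ] [ 0.6182 -0.3967]
  0.16 88 [ 0.573  -0.4243] [ 0.6187 -0.4008]
  0.18 15 [ 0.5785 -0.4207] [ 0.6155 -0.4176]
rim 234 (array([504.7, 234.6]), array([162. , 203.1]), 88.3) 0.04391742107693952
lid 417 [0.5006 0.3492 0.1711] [ 0.0527  0.9686 -0.243 ] [1.4464 0.7602 0.1572] [0.6093 0.3936 0.209 ] [0.4028 0.3143 0.07  ]
ys       [-0.54, -0.52, -0.5, -0.48, -0.46, -0.44, -0.42, -0.4, -0.38, -0.36, -0.34, -0.32, -0.3, -0.28, -0.26]
0.46 [0, 0, 0, 0, 0, 0, 0, 0, 0, 0, 0, 0, 0, 0, 0]
0.48 [0, 0, 0, 0, 0, 0, 0, 0, 0, 0, 0, 0, 0, 0, 0]
0.5 [0, 0, 0, 0, 0, 0, 0, 0, 0, 0, 0, 0, 0, 0, 0]
0.52 [0, 0, 0, 0, 0, 0, 0, 0, 0, 0, 0, 0, 0, 0, 163]
0.54 [0, 0, 0, 0, 0, 0, 0, 0, 0, 0, 0, 0, 180
[... 1363 characters left out ...]
0, 0, 0, 0, 0, 0, 0, 0, 0]
0.48 [0, 0, 0, 0, 0, 0, 0, 0, 0, 0, 0, 0, 0, 0, 0]
0.5 [0, 0, 0, 0, 0, 0, 0, 0, 0, 0, 0, 0, 0, 0, 0]
0.52 [0, 0, 0, 0, 0, 0, 0, 0, 0, 0, 0, 0, 0, 0, 0]
0.54 [0, 0, 0, 0, 0, 0, 0, 0, 0, 0, 0, 0, 177, 184, 183]
0.56 [0, 0, 0, 0, 0, 0, 0, 71, 0, 0, 161, 168, 185, 188, 189]
0.58 [0, 0, 0, 0, 0, 0, 186, 168, 0, 0, 161, 169, 183, 183, 187]
0.6 [0, 0, 0, 0, 0, 0, 186, 165, 0, 0, 0, 0, 171, 166, 170]
0.62 [0, 0, 0, 0, 0, 0, 182, 160, 0, 0, 0, 0, 0, 0, 0]
0.64 [0, 0, 0, 0, 0, 0, 0, 0, 0, 0, 0, 0, 0, 0, 0]
0.66 [0, 0, 0, 0, 0, 0, 0, 0, 0, 0, 0, 0, 0, 0, 0]
0.68 [0, 0, 176, 0, 0, 0, 0, 0, 0, 173, 172, 0, 0, 0, 0]
0.7 [0, 0, 200, 0, 0, 0, 0, 184, 184, 191, 194, 194, 181, 0, 0]
```

Emit:
send_rows(targets=[[0.035, 0.0115, 0.004, 6.1, 0], [0.035, 0.0115, 0.004, 6.1, 0], [0.035, 0.0115, 0.004, 6.1, 0], [0.035, 0.0115, 0.004, 6.1, 0], [0.035, 0.0115, 0.004, 6.1, 0], [0.035, 0.0115, 0.004, 6.1, 0], [0.035, 0.0115, 0.004, 6.1, 0], [0.035, 0.0115, 0.004, 6.1, 0], [0.035, 0.0115, 0.004, 6.1, 0], [0.035, 0.0115, 0.004, 6.1, 0], [0.035, 0.0115, 0.004, 6.1, 0], [0.035, 0.0115, 0.004, 6.1, 0]])

```text
clock: 2.6
tcp_pos: [0.584, -0.4129, 0.2795]
orientation: [0.0, 1.0, -0.001, 0.0]
wrist_force: [1.2, -1.7, 0.1]
finger_gap: 0.0852
```

Emit:
send_rows(targets=[[0.004, 0.001, -0.05, -1, 0], [0, 0, -0.05, 0, 0], [0, 0, -0.035, 0, 0], [0, 0, -0.0145, 0, 0], [0, 0, 0, 0, 60], [0, 0, 0, 0, 90], [0, 0, 0, 0, 110], [0, 0, 0, 0, 130], [0, 0, 0, 0, 150], [0, 0, 0, 0, 170], [0, 0, 0, 0, 170]], newtons=30)

```text
clock: 3.7
tcp_pos: [0.5873, -0.4136, 0.1325]
orientation: [0.002, 1.0, -0.012, 0.001]
wrist_force: [-0.2, -0.7, 6.9]
finger_gap: 0.0457
```

Run:
```python
from h import *
s=monitor.get_state();print(s['finger_gap'],s['wrist_force'],s['ft_torque'],s['tcp_pos'])
b=cv2.cvtColor(cam('scene')['img'],cv2.COLOR_RGB2BGR);a=cv2.cvtColor(cam('top')['img'],cv2.COLOR_RGB2BGR)
cv2.imwrite('pics/g1.png',np.hstack([cv2.resize(b[200:310,80:190],None,fx=3.6,fy=3.6,interpolation=cv2.INTER_CUBIC),cv2.resize(a[135:245,330:440],None,fx=3.6,fy=3.6,interpolation=cv2.INTER_CUBIC)]))
```

```text
0.0456788992703681 [-0.20482926 -0.68573149  6.89437969] [-0.13855604  0.50368515  0.03368196] [ 0.5872658  -0.41363579  0.13249299]
```

View pics/g1.png

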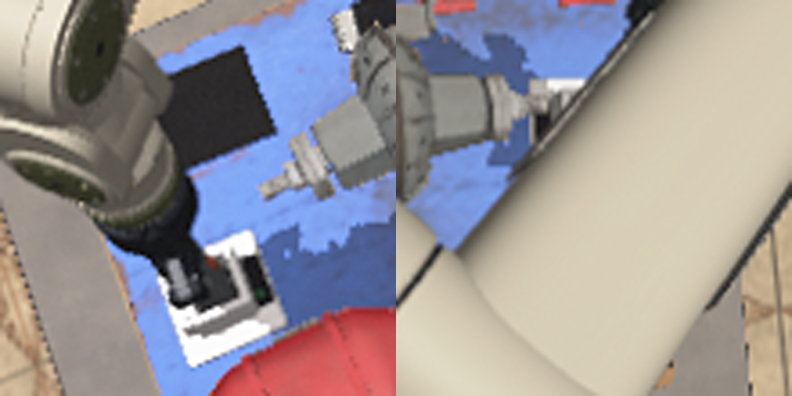

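Emit:
send_rows(targets=[[0, 0, 0.005, 0, 170], [0, 0, 0.01, 0, 170], [0, 0, 0.01, 0, 170], [0, 0, 0.01, 0, 170], [0, 0, 0.01, 0, 170], [0, 0, 0.01, 0, 170], [0, 0, 0.01, 0, 170]])

```text
clock: 4.5
tcp_pos: [0.5867, -0.4126, 0.196]
orientation: [0.0, 1.0, -0.012, 0.0]
wrist_force: [0.7, -0.7, -2.1]
finger_gap: 0.0455
```

Run:
```python
from h import *
s=monitor.get_state();print(s['finger_gap'],s['wrist_force'],s['ft_torque'],s['tcp_pos'])
d=cam('scene');b=cv2.cvtColor(d['img'],cv2.COLOR_RGB2BGR)
W=cloud(d);m=(abs(W[...,0]-.59)<.05)&(abs(W[...,1]+.41)<.04)&(W[...,2]>.06)&(W[...,2]<.16)
P=W[m];print(P.min(0),P.max(0))
cv2.imwrite('pics/g2.png',cv2.resize(b[200:310,80:190],None,fx=5,fy=5,interpolation=cv2.INTER_CUBIC))
```

```text
0.045530357433554464 [ 0.69301591 -0.65462364 -2.07232491] [ 0.0300829  -0.048209    0.02405808] [ 0.58670846 -0.41256955  0.19596845]
[ 0.56778155 -0.4280741   0.07395363] [ 0.60188027 -0.39289022  0.15864129]
```

View pics/g2.png

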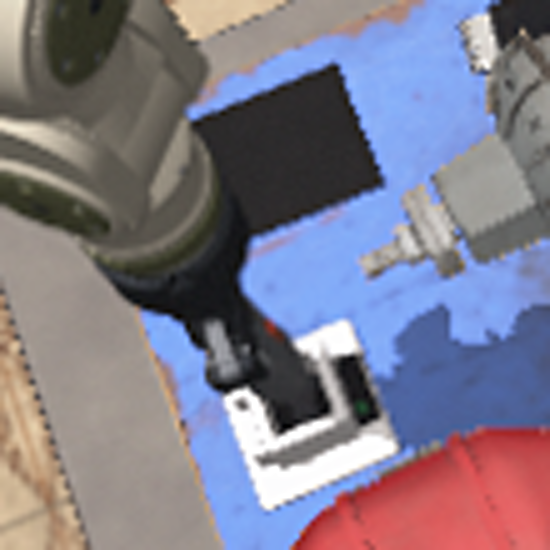

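Emit:
send_rows(targets=[[-0.03, 0, 0, 0, 170], [-0.04, 0, 0, 0, 170], [-0.04, 0.02, 0, 0, 170], [-0.04, 0.03, 0, 0, 170], [-0.037, 0.03, 0, 0, 170], [0, 0.025, -0.02, 0, 170], [0, 0, -0.025, 0, 170], [0, 0, -0.015, 0, 170], [0, 0, -0.005, 0, 170], [0, 0, 0, 0, 170]], newtons=25)

```text
clock: 5.55
tcp_pos: [0.3994, -0.3073, 0.1297]
orientation: [-0.0, 1.0, -0.012, -0.0]
wrist_force: [-0.5, -0.1, -0.8]
finger_gap: 0.0452
```

Run:
```python
from h import *
s=monitor.get_state();print(s['finger_gap'],s['wrist_force'],s['ft_torque'],s['tcp_pos'])
d=cam('scene');b=cv2.cvtColor(d['img'],cv2.COLOR_RGB2BGR)
q=proj(d,[.4,-.33,.05])[0].astype(int);print(q)
cv2.imwrite('pics/g3.png',cv2.resize(b[q[1]-60:q[1]+60,q[0]-60:q[0]+60],None,fx=5,fy=5,interpolation=cv2.INTER_CUBIC))
```

```text
0.045236806534363815 [-0.47250021 -0.08058481 -0.82653026] [-0.04585436 -0.05437312  0.01573425] [ 0.3994029  -0.30731014  0.12974818]
[142 220]
```

View pics/g3.png

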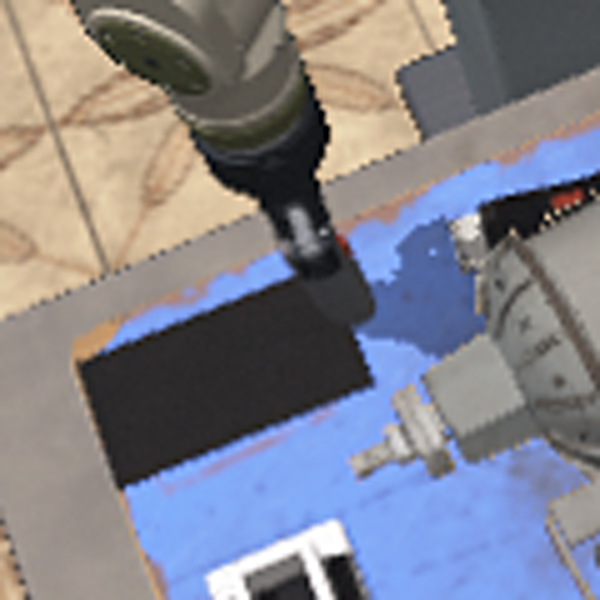

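Emit:
send_rows(targets=[[0, -0.003, -0.003, 0, 170], [0, 0, -0.002, 0, 170], [0, 0, -0.001, 0, 170], [0, 0, 0, 0, 170]], newtons=20)

```text
clock: 6.0
tcp_pos: [0.4, -0.3112, 0.1246]
orientation: [0.001, 1.0, -0.012, 0.0]
wrist_force: [0.9, -1.1, 1.0]
finger_gap: 0.045
```

Emit:
send_rows(targets=[[0, -0.006, 0, 0, 170], [0, -0.006, 0, 0, 170], [0, -0.006, 0, 0, 170], [0, -0.006, 0, 0, 170], [0, 0, 0, 0, 170]], newtons=20)

```text
clock: 6.5
tcp_pos: [0.3997, -0.3357, 0.1239]
orientation: [0.0, 1.0, -0.012, 0.0]
wrist_force: [0.1, 0.6, 0.8]
finger_gap: 0.0452
```

```bash
cat > v.py <<'E'
import sys
from h import *
fn=sys.argv[1]; p=list(map(float,sys.argv[2:5])); r=int(sys.argv[5]) if len(sys.argv)>5 else 60; c=sys.argv[6] if len(sys.argv)>6 else 'scene'
s=monitor.get_state();print(s['clock'],round(s['finger_gap'],4),s['wrist_force'].round(2),s['ft_torque'].round(3),s['tcp_pos'].round(4))
d=cam(c);b=cv2.cvtColor(d['img'],cv2.COLOR_RGB2BGR)
q=proj(d,p)[0].astype(int);x0=max(q[0]-r,0);y0=max(q[1]-r,0);print(x0,y0)
o=b[y0:q[1]+r,x0:q[0]+r];f=590/max(o.shape[:2])
cv2.imwrite('pics/'+fn,cv2.resize(o,None,fx=f,fy=f,interpolation=cv2.INTER_CUBIC))
E
python3 v.py g4.png .4 -.35 .05 50
```

```text
6.5 0.0452 [0.11 0.56 0.84] [0.15  0.055 0.041] [ 0.3997 -0.3357  0.1239]
86 172
```

View pics/g4.png

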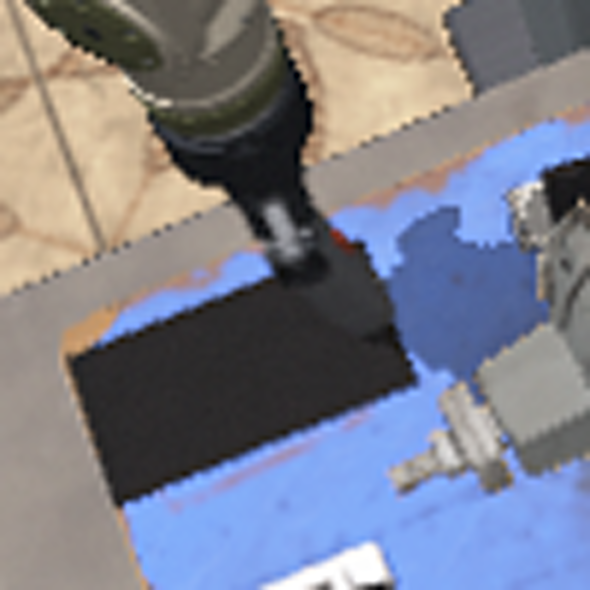

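Emit:
send_rows(targets=[[0, -0.012, -0.001, 0, 170], [0, -0.012, -0.002, 0, 170], [0, -0.012, -0.003, 0, 170], [0, -0.0115, -0.004, 0, 170], [0, 0, 0, 0, 170]], newtons=20)

```text
clock: 7.05
tcp_pos: [0.3994, -0.3844, 0.1135]
orientation: [0.001, 1.0, -0.013, -0.0]
wrist_force: [-2.4, -1.5, 1.4]
finger_gap: 0.0449
```

```bash
python3 v.py g5.png .4 -.35 .05 50
```

```text
7.05 0.0449 [-2.42 -1.48  1.43] [-0.22   0.54   0.099] [ 0.3994 -0.3844  0.1135]
86 172
```

View pics/g5.png

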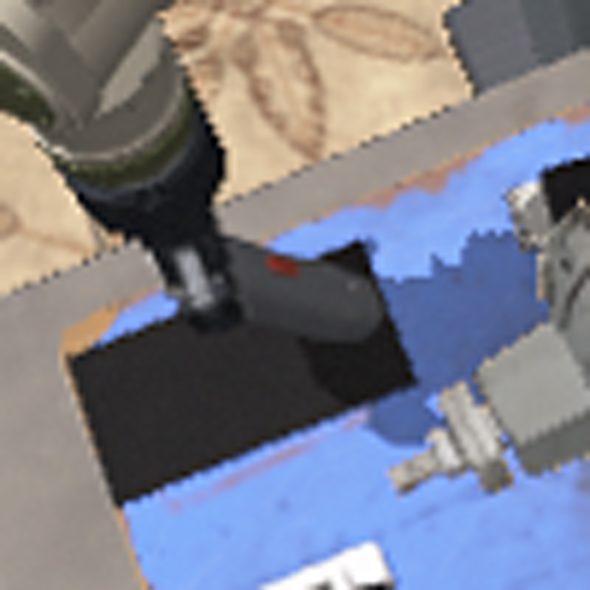

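Emit:
send_rows(targets=[[0, -0.011, -0.005, 0, 170], [0, -0.011, -0.006, 0, 170], [0, -0.01, -0.007, 0, 170], [0, -0.009, -0.008, 0, 170], [0, -0.0085, -0.009, 0, 170], [0, -0.008, -0.009, 0, 170], [0, 0, 0, 0, 170]], newtons=20)

```text
clock: 7.8
tcp_pos: [0.3995, -0.4401, 0.0681]
orientation: [-0.001, 1.0, -0.012, -0.0]
wrist_force: [-0.6, -1.3, 0.7]
finger_gap: 0.045
```

```bash
python3 v.py g6.png .4 -.35 .05 50
```

```text
7.8 0.045 [-0.6  -1.34  0.72] [-0.193  0.087  0.028] [ 0.3995 -0.4401  0.0681]
86 172
```

View pics/g6.png

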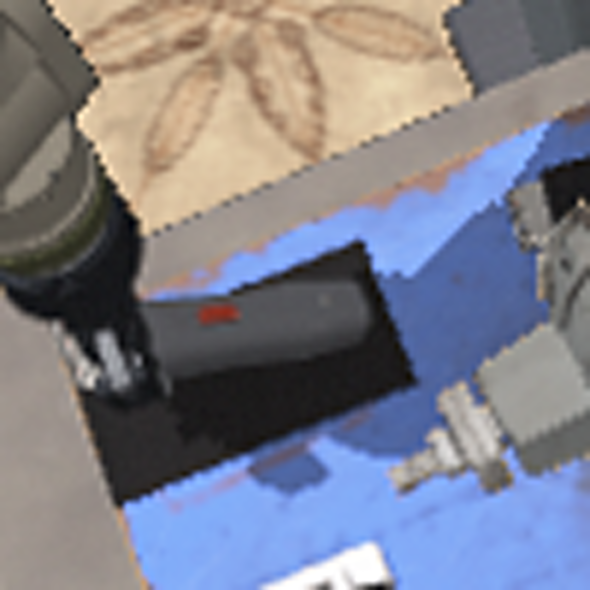

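Emit:
send_rows(targets=[[0, -0.007, -0.01, 0, 170], [0, -0.006, -0.011, 0, 170], [0, -0.005, -0.011, 0, 170], [0, -0.004, -0.012, 0, 170], [0, -0.003, -0.012, 0, 170], [0, 0, 0, 0, 170]], newtons=20)

```text
clock: 8.45
tcp_pos: [0.399, -0.4637, 0.0115]
orientation: [-0.001, 1.0, -0.012, -0.001]
wrist_force: [-0.0, -0.2, -1.0]
finger_gap: 0.045
```

```bash
python3 v.py g7.png .4 -.35 .05 50
```

```text
8.45 0.045 [-0.02 -0.24 -1.02] [ 0.043 -0.004 -0.011] [ 0.399  -0.4637  0.0115]
86 172
```

View pics/g7.png

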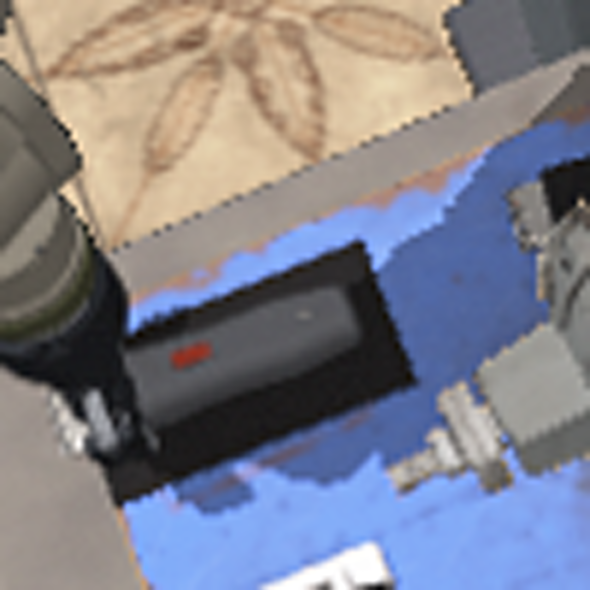

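Emit:
send_rows(targets=[[0, 0, -0.004, 0, 170], [0, 0, 0, 0, 150], [0, 0, 0, 0, 110], [0, 0, 0, 0, 60], [0, 0, 0, 0, 0], [0, 0, 0, 0, 0], [0, 0, 0.03, 0, 0], [0, 0, 0.05, 0, 0], [0, 0, 0.05, 0, 0], [0, 0, 0, 0, 0]])

```text
clock: 9.5
tcp_pos: [0.4023, -0.4685, 0.1483]
orientation: [0.006, 1.0, -0.012, 0.004]
wrist_force: [0.6, -0.8, -0.6]
finger_gap: 0.0854
```

```bash
python3 v.py g8.png .4 -.38 .03 50
cat > c.py <<'E'
from h import *
np.set_printoptions(precision=4,suppress=True)
for c in ['scene','top']:
    d=cam(c)
    for n in ['clipper_center','clipper_blades']:
        r=eyes.tip_of(n,c); print(n,c,[(np.round(x['xyz'],4).tolist(),round(x['conf'],2)) for x in r[:2]])
    W=cloud(d);x,y,z=W[...,0],W[...,1],W[...,2]
    m=(abs(x-.4)<.07)&(abs(y+.4)<.12)&(z>.02)&(z<.05)
    m=cv2.morphologyEx(m.astype(np.uint8),cv2.MORPH_OPEN,np.ones((3,3)))>0
    P=W[m]; print(c,m.sum(),cv2.minAreaRect((P[:,:2]*1000).astype(np.float32)),P.min(0),P.max(0),np.median(P[:,2]))
    for y0 in np.arange(-.5,-.3,.02):
        Q=P[(P[:,1]>y0)&(P[:,1]<y0+.02)]
        if len(Q)>3: print('  %.2f'%y0,len(Q),Q[:,0].min().round(4),Q[:,0].max().round(4),np.median(Q[:,2]).round(4))
E
python3 c.py
```

```text
9.5 0.0854 [ 0.6  -0.77 -0.61] [-0.032 -0.047  0.007] [ 0.4023 -0.4685  0.1483]
79 178
clipper_center scene [([0.3989, -0.422, 0.0162], 0.82), ([0.5039, 0.2357, 0.0007], 0.71)]
clipper_blades scene [([0.3981, -0.5008, 0.0174], 0.89)]
scene 535 ((402.7671813964844, -408.93743896484375), (154.93731689453125, 45.99724578857422), 89.85028839111328) [ 0.3797 -0.4864  0.02  ] [ 0.4257 -0.3315  0.0466] 0.03353975807377063
  -0.50 12 0.3926 0.4198 0.0262
  -0.48 76 0.3821 0.4251 0.0333
  -0.46 75 0.3833 0.4257 0.0333
  -0.44 69 0.3797 0.4245 0.0337
  -0.42 72 0.3865 0.4257 0.0335
  -0.40 72 0.3848 0.4245 0.0327
  -0.38 68 0.3834 0.4236 0.0344
  -0.36 68 0.3861 0.4237 0.0348
  -0.34 23 0.3915 0.4216 0.0305
clipper_center top [([0.4012, -0.4177, 0.0191], 0.66)]
clipper_blades top [([0.3971, -0.4972, 0.0174], 0.64)]
top 537 ((402.2269287109375, -408.92071533203125), (159.48599243164062, 41.540130615234375), 89.27677917480469) [ 0.3808 -0.4888  0.0207] [ 0.4233 -0.3292  0.0464] 0.03499826276495033
  -0.50 11 0.3973 0.4174 0.0313
  -0.48 52 0.3905 0.4216 0.0343
  -0.46 76 0.3808 0.4218 0.0354
  -0.44 75 0.3811 0.4223 0.0361
  -0.42 68 0.3821 0.4186 0.0351
  -0.40 72 0.3822 0.4233 0.0351
  -0.38 79 0.3819 0.4231 0.0365
  -0.36 66 0.3831 0.4195 0.0347
  -0.34 38 0.3857 0.4196 0.0329
```

View pics/g8.png

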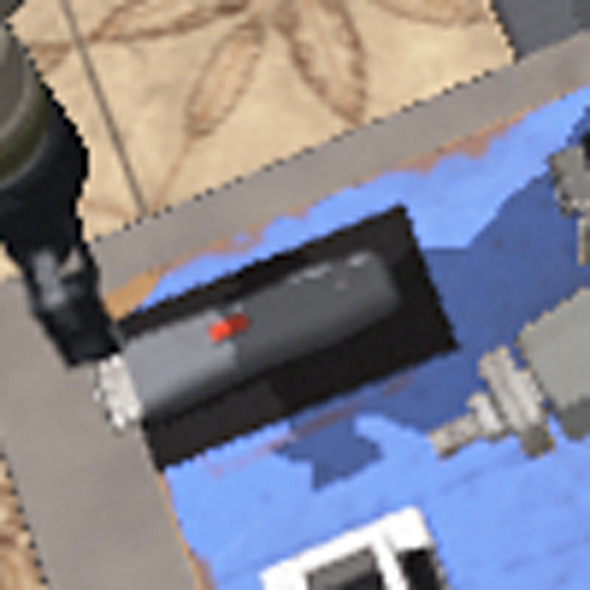

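Emit:
send_rows(targets=[[0, 0.05, 0, 0, 0], [0, 0.001, -0.04, 0, 0], [0, 0, -0.02, 0, 0], [0, 0, 0, 0, 0], [0, 0, 0, 0, 0]])

```text
clock: 10.35
tcp_pos: [0.3993, -0.4131, 0.0794]
orientation: [-0.001, 1.0, -0.012, -0.001]
wrist_force: [-0.5, -0.2, 0.1]
finger_gap: 0.0854
```

```bash
python3 v.py g9.png .4 -.40 .03 50
```

```text
10.35 0.0854 [-0.46 -0.16  0.13] [-0.017  0.021  0.041] [ 0.3993 -0.4131  0.0794]
74 181
```

View pics/g9.png

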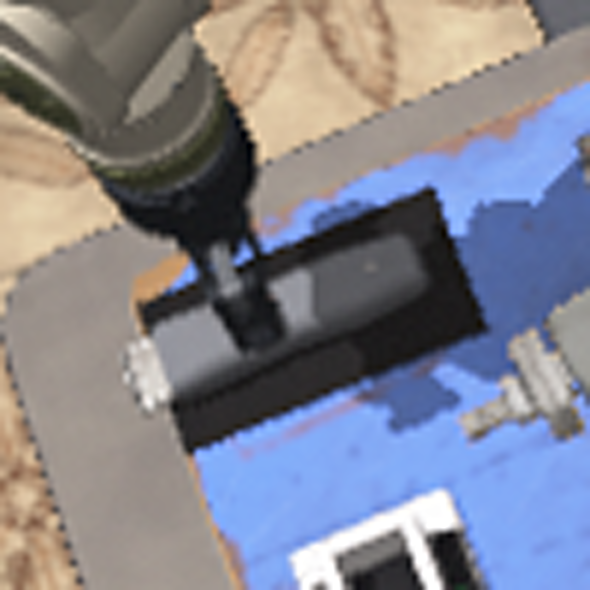

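Emit:
send_rows(targets=[[0.003, -0.004, -0.03, 0.7, 0], [0, 0, -0.025, 0, 0], [0, 0, -0.012, 0, 0], [0, 0, -0.005, 0, 0], [0, 0, 0, 0, 70], [0, 0, 0, 0, 90], [0, 0, 0, 0, 110], [0, 0, 0, 0, 130], [0, 0, 0, 0, 150], [0, 0, 0, 0, 180], [0, 0, 0, 0, 180]], newtons=40)

```text
clock: 11.5
tcp_pos: [0.4028, -0.4183, 0.0095]
orientation: [0.001, 1.0, -0.006, 0.0]
wrist_force: [-1.9, -0.3, 5.8]
finger_gap: 0.0423
```

```bash
python3 v.py g10.png .4 -.40 .03 50; python3 c.py | grep clipper
```

```text
11.5 0.0423 [-1.9  -0.33  5.77] [0.093 0.42  0.049] [ 0.4028 -0.4183  0.0095]
74 181
clipper_center scene [([0.4016, -0.4202, 0.0202], 0.62)]
clipper_blades scene [([0.4022, -0.5002, 0.0184], 0.96)]
clipper_center top [([0.6126, 0.4269, 0.0154], 0.71), ([0.4039, -0.4174, 0.0208], 0.59)]
clipper_blades top []
```

View pics/g10.png

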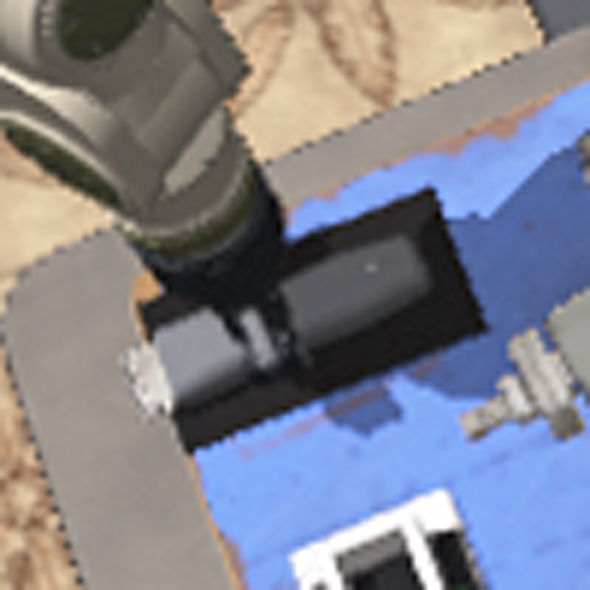

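Emit:
send_rows(targets=[[0, 0, 0.005, 0, 180], [0, 0, 0.02, 0, 180], [0, 0, 0.045, 0, 180], [0, 0, 0.05, 0, 180], [0, 0, 0.05, 0, 180], [0, 0, 0.05, 0, 180], [0, 0, 0.05, 0, 180], [0, 0, 0.05, 0, 180], [0.003, 0.02, 0.01, 3, 180], [0.008, 0.04, 0, 6, 180], [0.008, 0.045, 0, 6.5, 180], [0.008, 0.045, 0, 6.5, 180]])

```text
clock: 13.05
tcp_pos: [0.4292, -0.2653, 0.337]
orientation: [-0.001, 0.982, 0.187, -0.0]
wrist_force: [0.6, 1.2, -2.7]
finger_gap: 0.0418
```

```bash
python3 v.py g11.png .45 -.25 .3 70
```

```text
13.05 0.0418 [ 0.61  1.21 -2.73] [ 0.059 -0.059 -0.071] [ 0.4292 -0.2653  0.337 ]
86 116
```

View pics/g11.png

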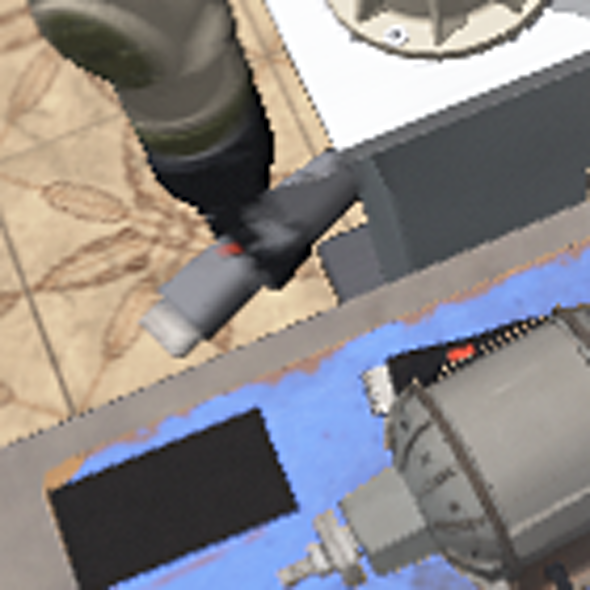

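Emit:
send_rows(targets=[[0.0065, 0.04, 0, 5.6, 180], [0.0065, 0.04, 0, 5.6, 180], [0.0065, 0.04, 0, 5.6, 180], [0.0065, 0.04, 0, 5.6, 180], [0.0065, 0.04, 0, 5.6, 180], [0.0065, 0.04, 0, 5.6, 180], [0.0065, 0.04, 0, 5.6, 180], [0.0065, 0.04, 0, 5.6, 180], [0.0065, 0.04, 0, 5.6, 180], [0.0065, 0.04, 0, 5.6, 180], [0.0065, 0.04, 0, 5.6, 180], [0.0055, 0.039, 0, 5.3, 180]])

```text
clock: 14.3
tcp_pos: [0.5058, 0.2134, 0.3371]
orientation: [-0.001, 0.716, 0.698, -0.001]
wrist_force: [0.9, -0.1, -2.4]
finger_gap: 0.0415
```

Emit:
send_rows(targets=[[0, 0, -0.04, 0, 180], [0, 0, -0.05, 0, 180], [0, 0, -0.05, 0, 180], [0, 0, -0.04, 0, 180], [0, 0, -0.02, 0, 180], [0, 0, 0, 0, 180], [0, 0, 0, 0, 180]])

```text
clock: 15.0
tcp_pos: [0.506, 0.2115, 0.1379]
orientation: [-0.0, 0.718, 0.696, -0.0]
wrist_force: [0.7, -0.2, -1.3]
finger_gap: 0.0422
```

```bash
python3 v.py g12.png .5 .22 .05 70; python3 v.py g12t.png .5 .24 .05 70 top
python3 - <<'E'
from h import *
print(monitor.get_state()['orientation'])
for c in ['scene','top']:
    for n in ['clipper_center','clipper_blades','case_nest','case','blade_bay','case_lid_hinge']:
        r=eyes.tip_of(n,c); print(n,c,[(np.round(x['xyz'],4).tolist(),round(x['conf'],2)) for x in r[:2]])
E
```

```text
15.0 0.0422 [ 0.7  -0.24 -1.25] [ 0.023 -0.047 -0.01 ] [0.506  0.2115 0.1379]
234 108
15.05 0.042 [ 0.37 -0.18 -1.32] [ 0.029 -0.048 -0.021] [0.5071 0.2117 0.1391]
119 121
[5.99652334e-04 7.17862151e-01 6.96183917e-01 1.23510965e-03]
clipper_center scene [([0.5029, 0.2065, 0.1471], 0.65)]
clipper_blades scene [([0.5857, 0.2098, 0.1483], 0.56)]
case_nest scene [([0.5021, 0.2133, 0.0181], 0.61)]
case scene [([0.5048, 0.2324, 0.0024], 0.91)]
blade_bay scene [([0.5055, 0.291, 0.0075], 0.78)]
case_lid_hinge scene [([0.506, 0.3129, 0.043], 0.86)]
clipper_center top [([0.6119, 0.4267, 0.0124], 0.68)]
clipper_blades top [([0.5833, 0.2123, 0.1475], 0.44), ([0.5827, -0.4097, 0.0528], 0.42)]
case_nest top [([0.5061, 0.2171, 0.022], 0.84)]
case top [([0.5046, 0.2323, -0.0003], 0.75), ([0.3971, -0.3944, 0.005], 0.73)]
blade_bay top []
case_lid_hinge top []
```

View pics/g12.png

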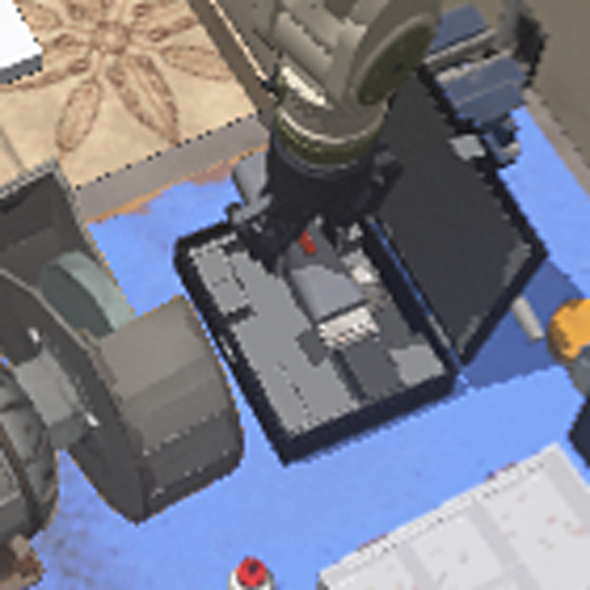

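View pics/g12t.png

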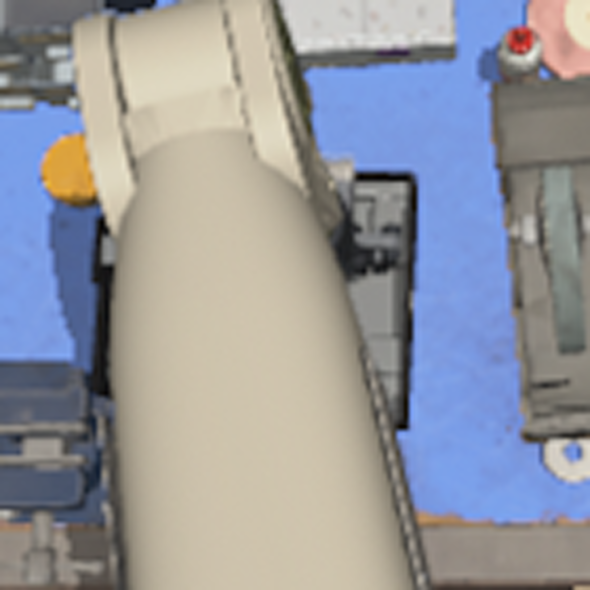

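```bash
cat > n.py <<'E'
from h import *
np.set_printoptions(precision=4,suppress=True)
d=cam('scene');W=cloud(d);x,y,z=W[...,0],W[...,1],W[...,2];im=d['img'].astype(int)
s=monitor.get_state();t=s['tcp_pos'];print(t)
# body head region: x > t+.03, z near top of clipper
m=(x>t[0]+.03)&(x<t[0]+.1)&(abs(y-t[1])<.035)&(z>t[2]+.010)&(z<t[2]+.04)
P=W[m];print(m.sum(),P.min(0),P.max(0))
for a in np.arange(.03,.1,.01):
    Q=P[(P[:,0]>t[0]+a)&(P[:,0]<t[0]+a+.01)]
    if len(Q): print('%.2f'%a,len(Q),Q[:,1].min(),Q[:,1].max(),np.median(Q[:,2]))
# rim & floor
mr=(z>.035)&(z<.055)&(abs(x-.5)<.13)&(y>.13)&(y<.33)&(im.sum(-1)<150)
P=W[mr];print('rim',P.min(0),P.max(0))
cv2.imwrite('pics/s_now.png',cv2.cvtColor(d['img'],cv2.COLOR_RGB2BGR))
for (a,nm) in ((.005,'floor'),(.027,'top')):
    pass
# draw expected nest outline on the picture
def draw(fn,img,cx,cy,yaw):
    o=cv2.resize(img,None,fx=4,fy=4,interpolation=cv2.INTER_CUBIC)
    c,s_=np.cos(yaw),np.sin(yaw)
    def T(L,zz): return np.array([[cx+c*a-s_*b,cy+s_*a+c*b,zz] for a,b in L])
    def pl(L,zz,col):
        q=(proj(d,T(L,zz))+.5)*4-.5
        cv2.polylines(o,[q.astype(np.int32)],True,col,1,cv2.LINE_AA)
    pl([(-78,-102),(78,-102),(78,102),(-78,102)] and [(-.078,-.102),(.078,-.102),(.078,.102),(-.078,.102)],.046,(0,255,0))
    n=[(-.0445,-.086),(.0045,-.086),(.0045,-.03),(.034,-.03),(.034,.03),(.0025,.03),(.0005,.09),(-.0405,.09),(-.0425,.03),(-.074,.03),(-.074,-.03),(-.0445,-.03)]
    pl(n,.027,(0,255,255))
    cv2.imwrite(fn,o[4*130:4*225,4*265:4*375])
b0=cv2.imread('pics/scene0.png')
draw('pics/n0.png',b0,.5055,.2343,np.deg2rad(88.5))
d=cam('top')
def draw2(fn,img,cx,cy,yaw):
    o=cv2.resize(img,None,fx=5,fy=5,interpolation=cv2.INTER_CUBIC)
    c,s_=np.cos(yaw),np.sin(yaw)
    def pl(L,zz,col):
        q=(proj(d,np.array([[cx+c*a-s_*b,cy+s_*a+c*b,zz] for a,b in L]))+.5)*5-.5
        cv2.polylines(o,[q.astype(np.int32)],True,col,1,cv2.LINE_AA)
    pl([(-.078,-.102),(.078,-.102),(.078,.102),(-.078,.102)],.046,(0,255,0))
    n=[(-.0445,-.086),(.0045,-.086),(.0045,-.03),(.034,-.03),(.034,.03),(.0025,.03),(.0005,.09),(-.0405,.09),(-.0425,.03),(-.074,.03),(-.074,-.03),(-.0445,-.03)]
    pl(n,.027,(0,255,255))
    cv2.imwrite(fn,o[5*145:5*235,5*120:5*235])
draw2('pics/n0t.png',cv2.imread('pics/top0.png'),.5055,.2343,np.deg2rad(88.5))
E
python3 n.py
```

```text
[0.5066 0.2114 0.138 ]
188 [0.5368 0.1854 0.1481] [0.5927 0.2336 0.1731]
0.03 39 0.18627832717006032 0.23160745353034512 0.16289552352492342
0.04 43 0.1868393224062158 0.23220531211844103 0.1611996399667719
0.05 45 0.1870510990557665 0.23195516793272236 0.1603975605446757
0.06 41 0.18539111175838568 0.23357591578022402 0.1551552573828654
0.07 15 0.1910440139245289 0.22785118520685582 0.1492798885061648
0.08 5 0.20706421698433813 0.22662772702811101 0.15021323426635957
rim [0.4033 0.1504 0.0351] [0.6141 0.3246 0.0547]
```

View pics/n0.png

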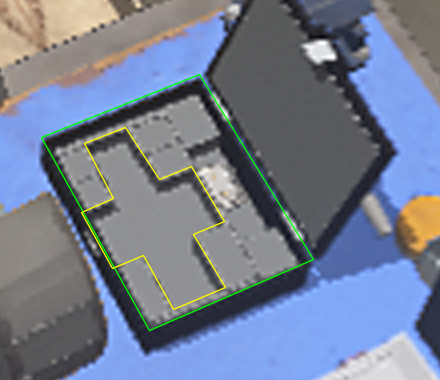

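View pics/n0t.png

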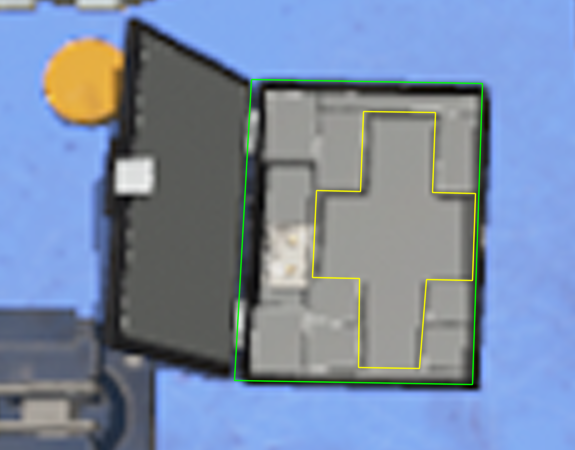

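Run:
```python
from h import *
np.set_printoptions(precision=4,suppress=True)
t=monitor.get_state()['tcp_pos']
for c in ['scene']:
    d=cam(c);W=cloud(d);x,y,z=W[...,0],W[...,1],W[...,2]
    for lo,hi in ((.025,.06),(-.09,-.03)):
        m=(x>t[0]+lo)&(x<t[0]+hi)&(abs(y-t[1])<.017)&(z>t[2]+.010)&(z<t[2]+.04)
        P=W[m]; 
        if len(P)<5: print(len(P));continue
        A=np.c_[P[:,0]-t[0],P[:,1]-t[1],np.ones(len(P))];k=np.linalg.lstsq(A,P[:,2]-t[2],rcond=None)[0];print(lo,len(P),k,P[:,2].mean()-t[2],P[:,0].mean()-t[0])
```

```text
0.025 99 [-0.0695 -0.0511  0.0278] 0.024913292163103867 0.04271811094271427
-0.09 61 [0.1593 0.1775 0.0357] 0.023327242830340295 -0.07040249153693223
```

Emit:
send_rows(targets=[[0, 0.002, -0.02, 0.3, 180], [0, 0, -0.03, 0, 180], [0, 0, -0.025, 0, 180], [0, 0, -0.01, 0, 180], [0, 0, 0, 0, 180], [0, 0, 0, 0, 180]])

```text
clock: 16.45
tcp_pos: [0.5073, 0.2136, 0.0538]
orientation: [0.0, 0.716, 0.698, 0.0]
wrist_force: [0.0, -0.0, -2.7]
finger_gap: 0.0419
```

```bash
python3 v.py g13.png .53 .23 .04 40;python3 v.py g13b.png .53 .23 .04 40
```

```text
16.45 0.0419 [ 0.02 -0.04 -2.69] [ 0.019  0.024 -0.025] [0.5073 0.2136 0.0538]
270 145
16.5 0.042 [ 0.53 -0.13 -1.49] [ 0.001 -0.044  0.015] [0.5077 0.2137 0.0543]
270 145
```

View pics/g13.png

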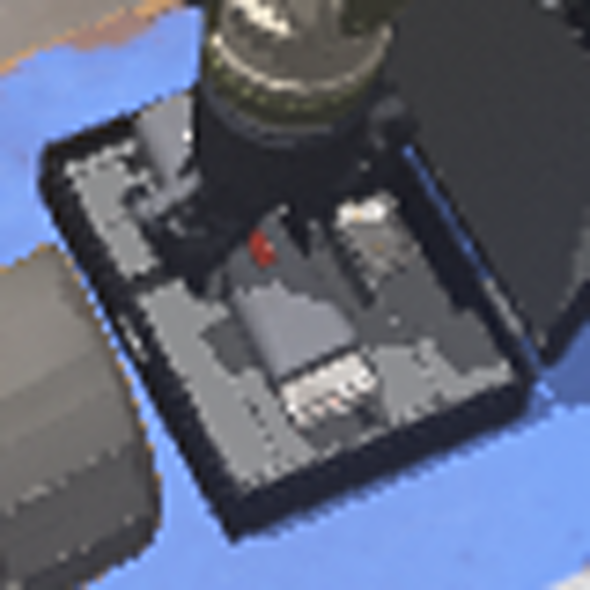

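Run:
```python
from h import *
for i in range(2):
  for c in ['scene','top']:
    cam(c)
    for n in ['clipper_center','clipper_blades','case_nest','case']:
        r=eyes.tip_of(n,c); print(n,c,[(np.round(x['xyz'],4).tolist(),round(x['conf'],2)) for x in r[:2]])
d=cam('scene');W=cloud(d);x,y,z=W[...,0],W[...,1],W[...,2];t=monitor.get_state()['tcp_pos']
m=(x>t[0]+.03)&(x<t[0]+.1)&(abs(y-t[1])<.035)&(z>t[2]+.006)&(z<t[2]+.04)
P=W[m]
for a in np.arange(.03,.1,.01):
    Q=P[(P[:,0]>t[0]+a)&(P[:,0]<t[0]+a+.01)]
    if len(Q): print('%.2f'%a,len(Q),Q[:,1].min(),Q[:,1].max(),np.median(Q[:,2]))
print(np.sort(P[:,0])[-8:], monitor.get_state()['clock'])
```

```text
clipper_center scene [([0.5023, 0.2106, 0.0617], 0.92)]
clipper_blades scene [([0.5882, 0.2074, 0.0672], 0.66)]
case_nest scene [([0.5048, 0.2125, 0.0174], 0.95)]
case scene [([0.5043, 0.2363, -0.0002], 0.94)]
clipper_center top []
clipper_blades top [([0.5858, 0.2134, 0.0631], 0.54)]
case_nest top [([0.5052, 0.215, 0.0208], 0.95)]
case top [([0.5049, 0.2329, 0.0015], 0.8)]
clipper_center scene [([0.5097, 0.3643, 0.1911], 0.67), ([0.5032, 0.2112, 0.0616], 0.57)]
clipper_blades scene [([0.5898, 0.2127, 0.0624], 0.66)]
case_nest scene [([0.5049, 0.2155, 0.0179], 0.76)]
case scene [([0.5066, 0.2331, -0.0015], 0.56)]
clipper_center top []
clipper_blades top [([0.5843, 0.2135, 0.0648], 0.47)]
case_nest top [([0.5074, 0.2162, 0.0209], 0.59)]
case top [([0.5038, 0.2329, -0.0017], 0.55)]
0.03 35 0.18923024540312683 0.23291231949824404 0.0761225811896904
0.04 40 0.18944865365691071 0.23221321061437022 0.0762081376802286
0.05 41 0.1888107879019963 0.2325176804234636 0.07537730253060881
0.06 53 0.18754756656007898 0.23188417207215434 0.0671021707697983
0.07 26 0.19141883820880284 0.22882723685371603 0.06436830880777733
0.08 15 0.18963272744730203 0.23155749846973311 0.06142182336919877
[0.58950133 0.5900383  0.59064497 0.59180277 0.59218165 0.59233093
 0.59303224 0.59435084] 17.6
```

Emit:
send_rows(targets=[[0.001, 0.001, -0.01, 0, 180], [0, 0, -0.006, 0, 180], [0, 0, -0.003, 0, 180], [0, 0, -0.003, 0, 180], [0, 0, -0.003, 0, 180], [0, 0, 0, 0, 180]])

```text
clock: 18.2
tcp_pos: [0.5073, 0.2144, 0.0275]
orientation: [-0.0, 0.716, 0.698, -0.0]
wrist_force: [0.2, 0.6, -1.5]
finger_gap: 0.0421
```

```bash
python3 v.py g14.png .53 .23 .04 40;python3 v.py g14b.png .53 .23 .04 40
```

```text
18.2 0.0421 [ 0.21  0.65 -1.48] [ 0.022 -0.016 -0.025] [0.5073 0.2144 0.0275]
270 145
18.25 0.0422 [-0.16  0.11 -1.79] [ 0.01   0.018 -0.008] [0.5075 0.2144 0.0278]
270 145
```

View pics/g14.png

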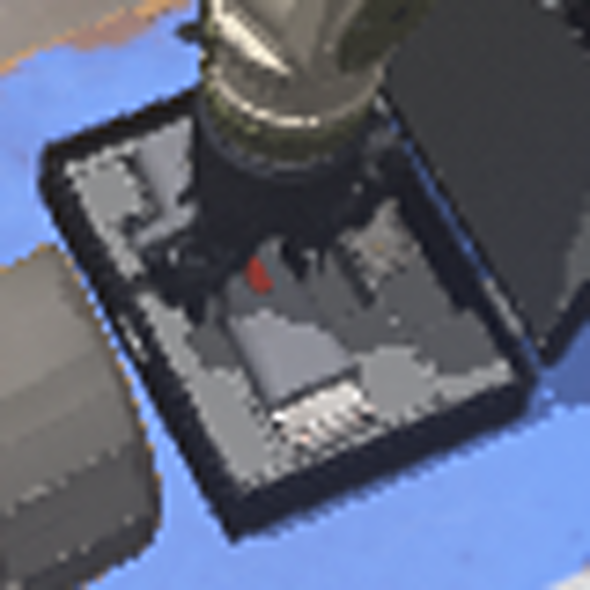

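Emit:
send_rows(targets=[[0, 0, -0.003, 0, 180], [0, 0, -0.003, 0, 180], [0, 0, -0.003, 0, 180], [0, 0, -0.003, 0, 180], [0, 0, 0, 0, 180]])

```text
clock: 18.8
tcp_pos: [0.5072, 0.2143, 0.0154]
orientation: [-0.0, 0.716, 0.698, -0.0]
wrist_force: [-0.2, -0.6, -1.6]
finger_gap: 0.0423
```

```bash
python3 v.py g15.png .53 .23 .04 40;python3 v.py g15b.png .53 .23 .04 40
```

```text
18.8 0.0423 [-0.18 -0.63 -1.62] [ 0.003  0.028 -0.016] [0.5072 0.2143 0.0154]
270 145
18.85 0.0423 [ 0.64  0.32 -0.84] [-0.041 -0.002 -0.061] [0.5073 0.2144 0.0156]
270 145
```

View pics/g15.png

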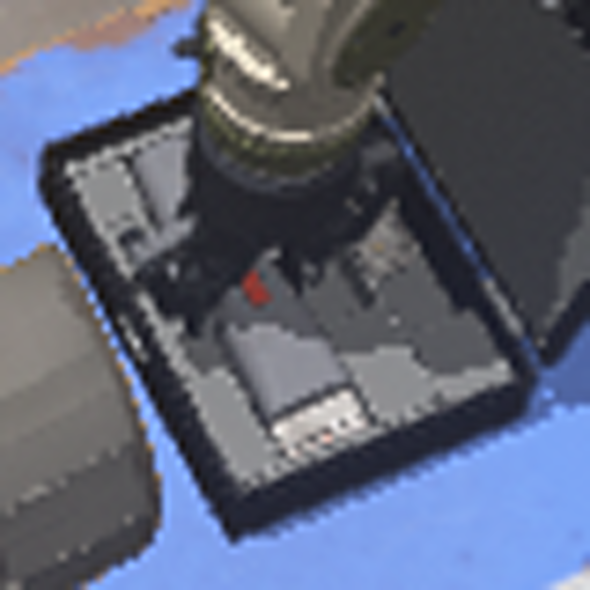

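Emit:
send_rows(targets=[[0, 0, -0.002, 0, 180], [0, 0, -0.002, 0, 180], [0, 0, 0, 0, 180]])

```text
clock: 19.2
tcp_pos: [0.5074, 0.2144, 0.0117]
orientation: [-0.0, 0.716, 0.698, -0.0]
wrist_force: [-0.7, 0.8, -2.5]
finger_gap: 0.0419
```

```bash
python3 v.py g16.png .53 .23 .04 40
```

```text
19.2 0.0419 [-0.7   0.78 -2.53] [0.066 0.002 0.034] [0.5074 0.2144 0.0117]
270 145
```

Emit:
send_rows(targets=[[0, 0, -0.001, 0, 180], [0, 0, -0.001, 0, 180], [0, 0, -0.001, 0, 180], [0, 0, 0, 0, 180]])

```text
clock: 19.65
tcp_pos: [0.5077, 0.2144, 0.0114]
orientation: [0.0, 0.716, 0.698, 0.0]
wrist_force: [-6.6, -2.6, 16.4]
finger_gap: 0.042
```

```bash
python3 v.py g16.png .53 .23 .04 40
```

```text
19.65 0.042 [-6.56 -2.57 16.43] [-0.362  1.25  -0.   ] [0.5077 0.2144 0.0114]
270 145
```

View pics/g16.png

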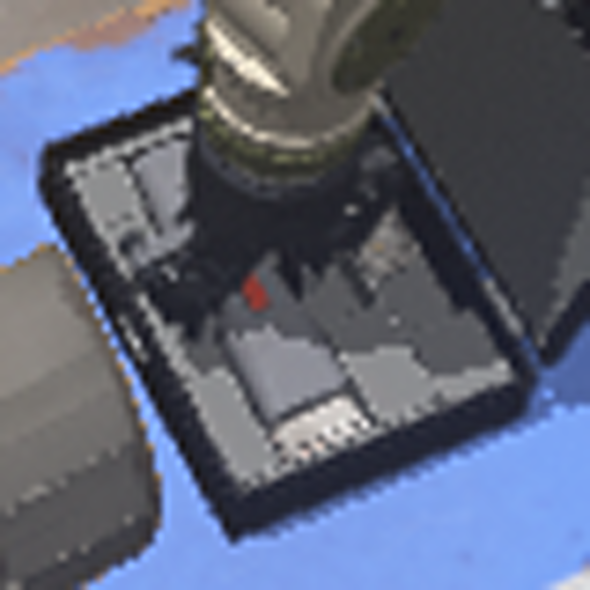

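Emit:
send_rows(targets=[[0, 0, 0.002, 0, 180], [0, 0, 0, 0, 130], [0, 0, 0, 0, 100], [0, 0, 0, 0, 80], [0, 0, 0, 0, 80], [0, 0, 0, 0, 80]])

```text
clock: 20.3
tcp_pos: [0.5076, 0.2144, 0.0108]
orientation: [-0.0, 0.716, 0.698, -0.0]
wrist_force: [-0.2, -0.5, 0.0]
finger_gap: 0.0583
```

```bash
python3 v.py g17.png .53 .23 .04 40
```

```text
20.3 0.0583 [-0.16 -0.45  0.04] [-0.015  0.02  -0.05 ] [0.5076 0.2144 0.0108]
270 145
```

View pics/g17.png

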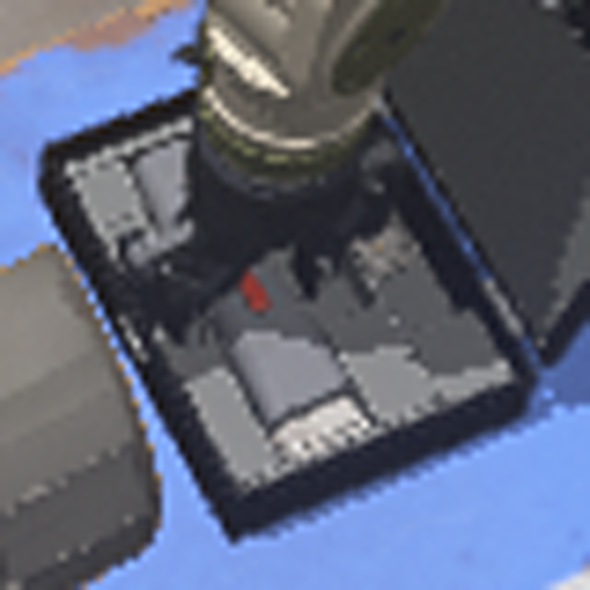

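Released; retreat upward and check how the clipper lies.

Emit:
send_rows(targets=[[0, 0, 0.02, 0, 80], [0, 0, 0.04, 0, 80], [0, 0, 0.05, 0, 80], [0, 0, 0.05, 0, 80], [0, -0.02, 0.05, 0, 80], [-0.02, -0.04, 0.05, 0, 80], [-0.02, -0.05, 0.02, 0, 80], [-0.02, -0.05, 0, 0, 80], [0, -0.05, 0, 0, 80], [0, 0, 0, 0, 80]])

```text
clock: 21.35
tcp_pos: [0.4566, 0.0211, 0.2726]
orientation: [0.001, 0.719, 0.695, -0.0]
wrist_force: [0.3, 1.4, -0.7]
finger_gap: 0.059
```

```bash
python3 v.py g18.png .52 .26 .04 50
cat > k.py <<'E'
from h import *
np.set_printoptions(precision=4,suppress=True)
for c in ['scene','top']:
    d=cam(c)
    for n in ['clipper_center','clipper_blades','case_nest','case','spare_blade_center','tin_center','black_clipper_center','case_lid_edge','case_lid_hinge']:
        r=eyes.tip_of(n,c); print(n,c,[(np.round(x['xyz'],4).tolist(),round(x['conf'],2)) for x in r[:2]])
    W=cloud(d);x,y,z=W[...,0],W[...,1],W[...,2]
    for a in np.arange(.41,.6,.02):
        m=(x>a)&(x<a+.02)&(abs(y-.2135)<.045)&(z>.031)&(z<.06)
        P=W[m]
        if len(P)>5: print('%.2f'%a,len(P),np.percentile(P[:,1],[2,98]),np.percentile(P[:,2],[10,50,90]))
E
python3 k.py
```

```text
21.35 0.059 [ 0.33  1.38 -0.72] [0.019 0.016 0.018] [0.4566 0.0211 0.2726]
266 130
clipper_center scene [([0.5036, 0.2121, 0.0171], 0.89)]
clipper_blades scene [([0.5899, 0.2122, 0.0205], 0.75)]
case_nest scene [([0.5031, 0.2129, 0.0175], 0.81)]
case scene [([0.5055, 0.239, 0.0034], 0.84)]
spare_blade_center scene [([0.4941, 0.2914, 0.0123], 0.56), ([0.5064, 0.2365, -0.0002], 0.39)]
tin_center scene [([0.5745, -0.4163, 0.0514], 0.62), ([0.614, 0.4315, 0.0154], 0.44)]
black_clipper_center scene [([0.4012, -0.1347, 0.0143], 0.51)]
case_lid_edge scene [([0.509, 0.366, 0.1874], 0.57)]
case_lid_hinge scene [([0.5047, 0.3105, 0.0427], 0.62)]
0.41 24 [0.1817 0.2544] [0.0319 0.0376 0.0448]
0.43 48 [0.1745 0.2311] [0.0315 0.036  0.0412]
0.45 63 [0.1775 0.2544] [0.0314 0.0356 0.0404]
0.47 54 [0.1924 0.2322] [0.033  0.0371 0.0421]
0.49 41 [0.1962 0.2284] [0.033  0.0365 0.0408]
0.51 58 [0.1944 0.2305] [0.0326 0.0362 0.041 ]
0.53 57 [0.1916 0.2309] [0.033  0.0365 0.0409]
0.55 60 [0.1909 0.2356] [0.0319 0.0347 0.0383]
0.57 12 [0.1798 0.2569] [0.0311 0.0324 0.0371]
0.59 63 [0.1709 0.2554] [0.0325 0
[... 325 characters left out ...]
.6164, 0.4275, 0.0153], 0.46)]
black_clipper_center top [([0.4041, -0.1381, 0.0196], 0.7)]
case_lid_edge top [([0.5098, 0.3634, 0.1939], 0.83)]
case_lid_hinge top [([0.5045, 0.3084, 0.0499], 0.64), ([0.5819, -0.4074, 0.0484], 0.31)]
0.41 31 [0.176  0.2284] [0.0323 0.0352 0.0395]
0.43 76 [0.1743 0.2559] [0.0319 0.0357 0.0404]
0.45 78 [0.1777 0.2562] [0.0319 0.0372 0.0408]
0.47 71 [0.1946 0.2442] [0.033  0.0366 0.0411]
0.49 61 [0.1955 0.2285] [0.0325 0.0374 0.042 ]
0.51 67 [0.1952 0.2311] [0.0336 0.0378 0.0434]
0.53 68 [0.193 0.254] [0.0331 0.0381 0.0416]
0.55 76 [0.1721 0.2481] [0.0317 0.0363 0.0387]
0.57 19 [0.1768 0.2536] [0.0315 0.0327 0.0364]
0.59 69 [0.17   0.2564] [0.032  0.0419 0.0485]
```

View pics/g18.png

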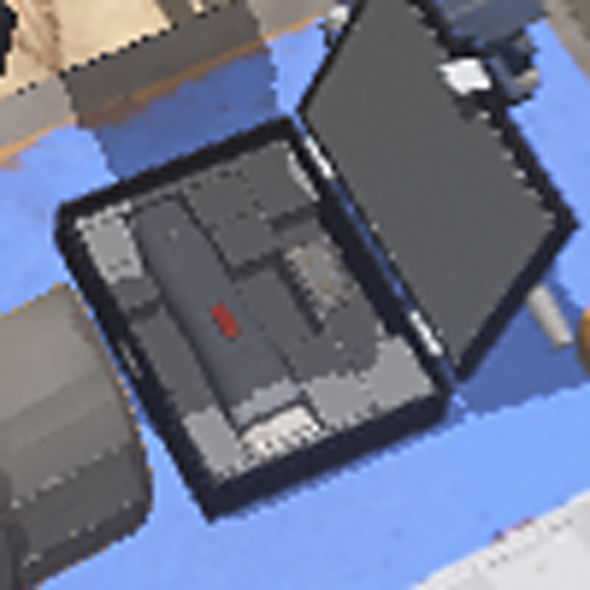

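Run:
```python
from h import *
H={}
for c in ['scene','top']:
    W=cloud(cam(c))
    m=(W[...,0]>.28)&(W[...,0]<.75)&(W[...,1]>.3)&(W[...,1]<.6)&(W[...,2]>.0)
    for p in W[m]:
        k=(int(p[0]//.02),int(p[1]//.02));H[k]=max(H.get(k,0),p[2])
print('ys      ',[round(j*.02,2) for j in range(15,30)])
for i in range(14,37): print(round(i*.02,2),[int(H.get((i,j),0)*1000) for j in range(15,30)])
```

```text
ys       [0.3, 0.32, 0.34, 0.36, 0.38, 0.4, 0.42, 0.44, 0.46, 0.48, 0.5, 0.52, 0.54, 0.56, 0.58]
0.28 [0, 0, 0, 0, 50, 69, 76, 76, 89, 638, 0, 0, 0, 0, 508]
0.3 [0, 0, 0, 0, 44, 62, 75, 74, 90, 632, 0, 0, 0, 0, 526]
0.32 [4, 7, 7, 3, 109, 110, 111, 112, 106, 15, 627, 62, 54, 0, 539]
0.34 [5, 5, 7, 16, 113, 114, 113, 117, 114, 638, 630, 562, 55, 0, 556]
0.36 [7, 8, 7, 15, 110, 115, 115, 115, 112, 10, 629, 60, 53, 0, 572]
0.38 [5, 11, 5, 14, 110, 111, 113, 113, 111, 11, 2, 0, 0, 0, 582]
0.4 [64, 132, 198, 200, 112, 114, 112, 111, 112, 10, 6, 0, 0, 0, 603]
0.42 [71, 140, 201, 197, 111, 114, 116, 113, 111, 10, 1, 0, 0, 0, 618]
0.44 [75, 145, 201, 195, 0, 113, 112, 116, 107, 4, 5, 0, 0, 0, 633]
0.46 [76, 155, 200, 199, 0, 1, 8, 8, 4, 5, 8, 0, 0, 0, 648]
0.48 [78, 153, 207, 207, 0, 3, 5, 10, 6, 5, 2, 0, 0, 0, 665]
0.5 [81, 215, 214, 206, 0, 2, 4, 7, 6, 6, 7, 0, 0, 0, 678]
0.52 [89, 210, 211, 207, 0, 4, 5, 5, 6, 11, 5, 0, 0, 0, 698]
0.54 [89, 155, 200, 193, 0, 0, 4, 7, 7, 8, 7, 0, 0, 0, 714]
0.56 [87, 166, 198, 4, 19, 17, 4, 6, 4, 4, 4, 0, 0, 0, 728]
0.58 [96, 161, 199, 3, 20, 28, 33, 26, 6, 5, 4, 0, 0, 0, 743]
0.6 [91, 161, 199, 6, 28, 31, 31, 29, 4, 7, 4, 0, 0, 0, 758]
0.62 [4, 7, 5, 3, 6, 31, 28, 31, 8, 4, 3, 0, 0, 0, 766]
0.64 [6, 5, 5, 6, 120, 120, 118, 75, 3, 6, 4, 0, 0, 0, 744]
0.66 [8, 5, 4, 118, 147, 147, 178, 182, 184, 182, 182, 175, 0, 0, 720]
0.68 [6, 5, 5, 184, 184, 186, 185, 186, 184, 184, 183, 180, 0, 0, 689]
0.7 [57, 54, 48, 187, 186, 184, 184, 185, 185, 184, 184, 178, 0, 0, 663]
0.72 [56, 55, 49, 183, 186, 188, 185, 185, 184, 185, 185, 179, 0, 0, 630]
```

Emit:
send_rows(targets=[[0, 0, 0.05, 0, 255], [0.006, 0.03, 0.01, 0, 255], [0.006, 0.045, 0, 0, 255], [0.006, 0.045, 0, 0, 255], [0.006, 0.045, 0, 0, 255], [0.006, 0.045, 0, 0, 255], [0.006, 0.045, 0, 0, 255], [0.006, 0.045, 0, 0, 255], [0.006, 0.045, 0, 0, 255], [0.006, 0.045, 0, 0, 255], [0.004, 0.017, 0, 0, 255], [0, 0, 0, 0, 255]])

```text
clock: 23.7
tcp_pos: [0.5146, 0.4357, 0.3301]
orientation: [-0.0, 0.715, 0.699, -0.001]
wrist_force: [0.9, -0.8, 0.2]
finger_gap: -0.0
```

```bash
python3 v.py g19.png .5 .35 .2 70; python3 v.py g19t.png .5 .35 .2 70 top
```

```text
23.7 -0.0 [ 0.92 -0.84  0.19] [ 0.011 -0.013  0.018] [0.5146 0.4357 0.3301]
273 70
23.75 0.0001 [0.09 0.22 1.13] [-0.048 -0.041 -0.013] [0.5146 0.4341 0.3307]
74 113
```

View pics/g19.png

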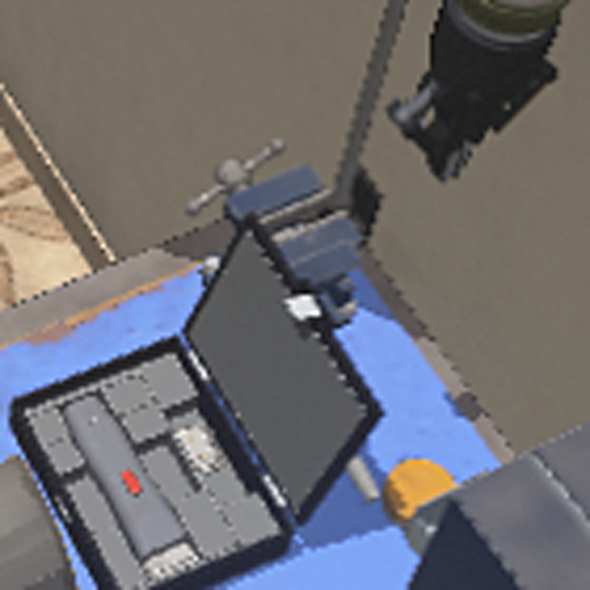

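Emit:
send_rows(targets=[[0, 0, -0.04, 0, 255], [0, 0, -0.05, 0, 255], [0, 0, -0.05, 0, 255], [0, 0, -0.025, 0, 255], [0, -0.02, 0, 0, 255], [0, -0.015, 0, 0, 255], [0, 0, 0, 0, 255]])

```text
clock: 24.5
tcp_pos: [0.5154, 0.3954, 0.1686]
orientation: [0.0, 0.717, 0.697, 0.001]
wrist_force: [-0.0, -0.5, 0.5]
finger_gap: 0.0001
```

```bash
python3 v.py g20.png .5 .35 .2 70
```

```text
24.5 0.0001 [-0.04 -0.47  0.45] [ 0.012  0.006 -0.029] [0.5154 0.3954 0.1686]
273 70
```

View pics/g20.png

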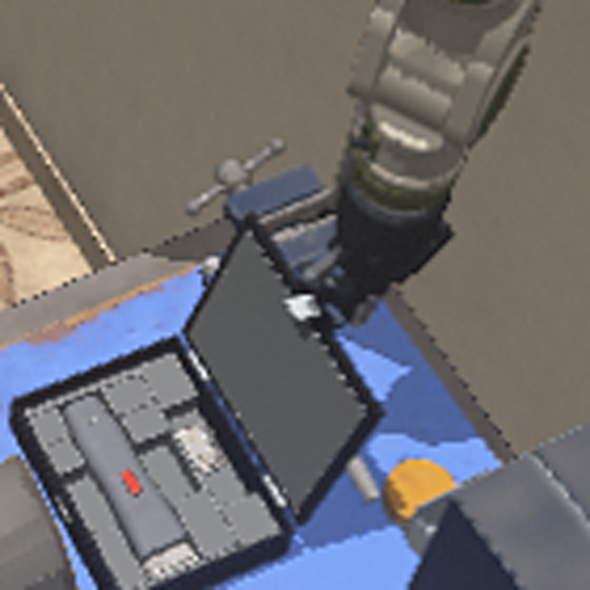

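Emit:
send_rows(targets=[[0, -0.01, 0, 0, 255], [0, -0.01, 0.002, 0, 255], [0, -0.01, 0.004, 0, 255], [0, -0.01, 0.003, 0, 255], [0, -0.01, 0.003, 0, 255], [0, -0.01, 0, 0, 255]])

```text
clock: 25.15
tcp_pos: [0.515, 0.3377, 0.1799]
orientation: [-0.0, 0.716, 0.698, 0.001]
wrist_force: [-0.3, 2.4, 1.7]
finger_gap: -0.0
```

```bash
python3 v.py g21.png .5 .35 .2 70
```

```text
25.15 -0.0 [-0.28  2.43  1.71] [0.34  0.025 0.011] [0.515  0.3377 0.1799]
273 70
```

View pics/g21.png

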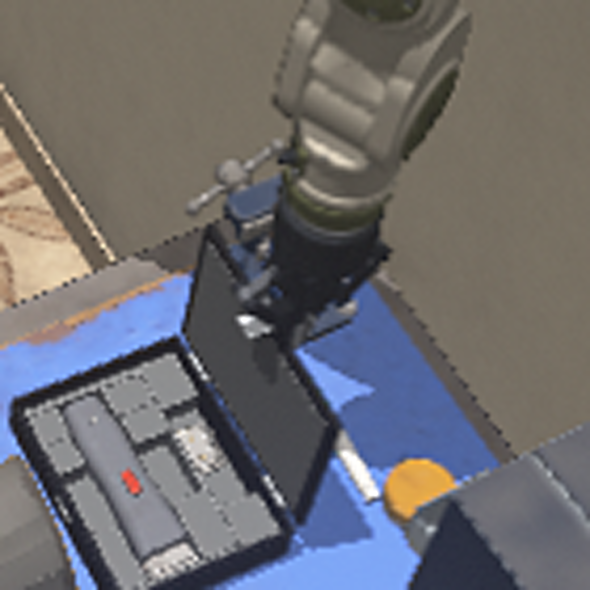

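Emit:
send_rows(targets=[[0, -0.01, 0, 0, 255], [0, -0.01, 0, 0, 255], [0, -0.01, 0, 0, 255], [0, -0.01, -0.001, 0, 255], [0, -0.011, -0.003, 0, 255], [0, -0.011, -0.004, 0, 255], [0, -0.011, -0.005, 0, 255], [0, -0.01, -0.006, 0, 255], [0, -0.01, -0.007, 0, 255], [0, -0.01, -0.007, 0, 255], [0, 0, 0, 0, 255]])

```text
clock: 26.3
tcp_pos: [0.514, 0.2334, 0.1445]
orientation: [-0.0, 0.717, 0.697, -0.001]
wrist_force: [0.4, 0.4, 0.3]
finger_gap: -0.0
```

```bash
python3 v.py g22.png .5 .30 .15 70
```

```text
26.3 -0.0 [0.41 0.45 0.26] [-0.001 -0.008 -0.008] [0.514  0.2334 0.1445]
258 84
```

View pics/g22.png

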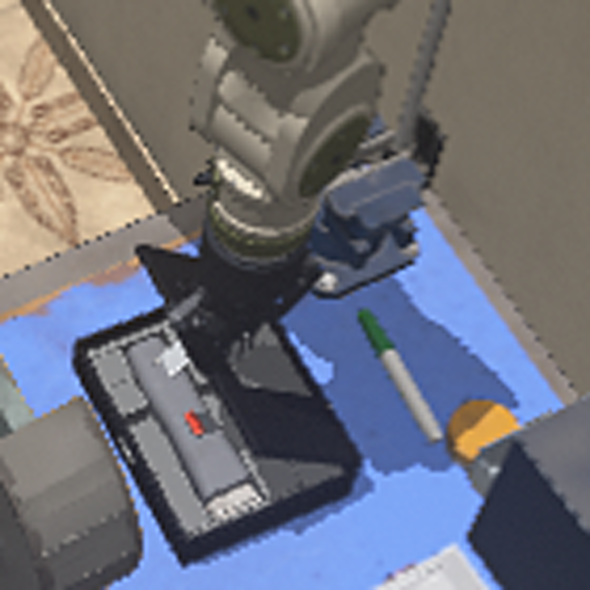

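Emit:
send_rows(targets=[[0, -0.008, -0.009, 0, 255], [0, -0.008, -0.009, 0, 255], [0, -0.008, -0.009, 0, 255], [0, -0.007, -0.009, 0, 255], [0, -0.007, -0.009, 0, 255], [0, -0.006, -0.008, 0, 255], [0, -0.006, -0.006, 0, 255], [0, -0.004, -0.003, 0, 255], [0, 0, 0, 0, 255]])

```text
clock: 27.25
tcp_pos: [0.5145, 0.1803, 0.0836]
orientation: [-0.0, 0.716, 0.698, -0.001]
wrist_force: [0.4, 1.0, -0.0]
finger_gap: -0.0003
```

```bash
python3 v.py g23.png .5 .25 .08 60
```

```text
27.25 -0.0003 [ 0.41  0.97 -0.  ] [-0.024  0.003 -0.008] [0.5145 0.1803 0.0836]
252 111
```

View pics/g23.png

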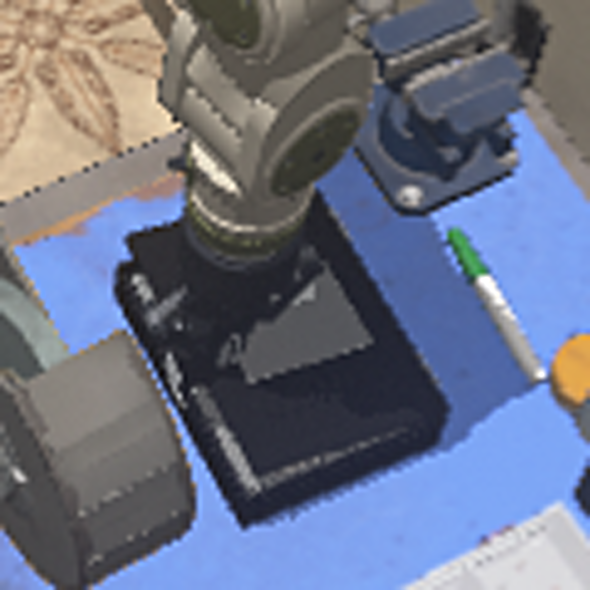

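Emit:
send_rows(targets=[[0, -0.004, -0.005, 0, 255], [0, -0.004, -0.005, 0, 255], [0, -0.003, -0.005, 0, 255], [0, 0, -0.004, 0, 255], [0, 0, -0.003, 0, 255], [0, 0, 0, 0, 255]])

```text
clock: 27.9
tcp_pos: [0.5146, 0.1697, 0.0621]
orientation: [0.0, 0.716, 0.698, -0.0]
wrist_force: [-0.0, -1.2, 2.5]
finger_gap: 0.0002
```

```bash
python3 v.py g24.png .5 .25 .08 60
```

```text
27.9 0.0002 [-0.01 -1.17  2.48] [-0.301  0.134 -0.047] [0.5146 0.1697 0.0621]
252 111
```

View pics/g24.png

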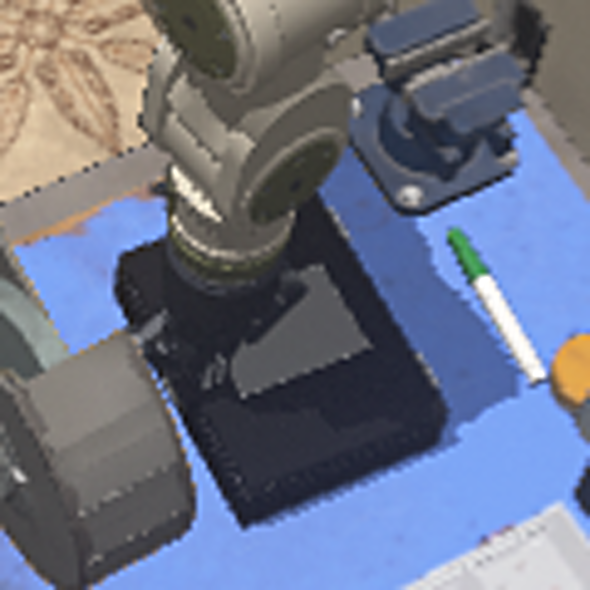

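Emit:
send_rows(targets=[[0, 0, -0.002, 0, 255], [0, 0, -0.0015, 0, 255], [0, 0, -0.0015, 0, 255], [0, 0, -0.0015, 0, 255], [0, 0, 0, 0, 255]])

```text
clock: 28.45
tcp_pos: [0.5149, 0.1702, 0.0558]
orientation: [0.0, 0.716, 0.698, 0.0]
wrist_force: [-2.3, -1.3, 5.0]
finger_gap: -0.0001
```

```bash
python3 -c "
from h import *
s=monitor.get_state();print(s['wrist_force'],s['ft_torque'],s['tcp_pos'])"
```

```text
[-2.25544922 -1.34728861  4.95343728] [-0.22985239  0.25871996 -0.02635691] [0.51486454 0.17022335 0.05584572]
```

Force is dropping with the lid at about its closed height; press a little more to be sure the catch has snapped.

Emit:
send_rows(targets=[[0, 0, -0.001, 0, 255], [0, 0, -0.001, 0, 255], [0, 0, -0.001, 0, 255], [0, 0, 0, 0, 255]])

```text
clock: 28.85
tcp_pos: [0.515, 0.1703, 0.0556]
orientation: [0.001, 0.716, 0.698, 0.001]
wrist_force: [-8.1, -3.4, 26.3]
finger_gap: 0.0002
```

```bash
python3 -c "
from h import *
s=monitor.get_state();print(s['wrist_force'],s['ft_torque'],s['tcp_pos'])"
```

```text
[-8.14767465 -3.37823533 26.26066013] [-0.63312896  1.77057938  0.01825112] [0.51499428 0.17025739 0.05559455]
```

Emit:
send_rows(targets=[[0, 0, 0.003, 0, 255], [0, 0, 0.02, 0, 255], [0, 0, 0.05, 0, 255], [0, 0, 0.05, 0, 255], [0, 0, 0.05, 0, 255], [-0.03, -0.04, 0.05, 0, 255], [-0.03, -0.05, 0.02, 0, 255], [-0.03, -0.05, 0, 0, 255], [0, -0.05, 0, 0, 255], [0, 0, 0, 0, 255]])

```text
clock: 29.85
tcp_pos: [0.4434, 0.0039, 0.2772]
orientation: [0.001, 0.719, 0.695, -0.0]
wrist_force: [0.2, 0.4, -0.1]
finger_gap: -0.0003
```

```bash
python3 v.py g25.png .5 .25 .05 60
python3 - <<'E'
from h import *
np.set_printoptions(precision=4,suppress=True)
for c in ['scene','top']:
    d=cam(c);W=cloud(d);x,y,z=W[...,0],W[...,1],W[...,2]
    m=(abs(x-.507)<.095)&(y>.17)&(y<.30)&(z>.03)&(z<.09)
    P=W[m];A=np.c_[P[:,0]-.507,P[:,1]-.312,np.ones(len(P))];k=np.linalg.lstsq(A,P[:,2],rcond=None)[0];print(c,len(P),k)
    for a in np.arange(.155,.31,.02):
        Q=P[(P[:,1]>a)&(P[:,1]<a+.02)]
        if len(Q): print('%.3f %.4f'%(a,np.median(Q[:,2])),end='; ')
    print()
    for n in ['case_lid_edge','tin_center','black_clipper_center']:
        r=eyes.tip_of(n,c); print(n,[(np.round(x['xyz'],4).tolist(),round(x['conf'],2)) for x in r[:2]])
print(monitor.get_state()['wrist_force'])
E
```

```text
29.85 -0.0003 [ 0.22  0.37 -0.11] [ 0.013 -0.039 -0.015] [0.4434 0.0039 0.2772]
251 115
scene 1854 [ 0.0006 -0.0059  0.0547]
0.155 0.0550; 0.175 0.0548; 0.195 0.0556; 0.215 0.0554; 0.235 0.0553; 0.255 0.0548; 0.275 0.0547; 0.295 0.0535; 
case_lid_edge [([0.5001, 0.1577, 0.0512], 0.67)]
tin_center [([0.6149, 0.434, 0.0133], 0.55)]
black_clipper_center [([0.4013, -0.1363, 0.0131], 0.51)]
top 2207 [0.0004 0.0034 0.0568]
0.155 0.0561; 0.175 0.0564; 0.195 0.0562; 0.215 0.0566; 0.235 0.0567; 0.255 0.0569; 0.275 0.0564; 0.295 0.0561; 
case_lid_edge [([0.504, 0.1566, 0.0555], 0.63)]
tin_center [([0.6154, 0.4253, 0.0182], 0.51)]
black_clipper_center [([0.4008, -0.1394, 0.0202], 0.81)]
[-0.1951 -0.3252 -0.6307]
```

View pics/g25.png

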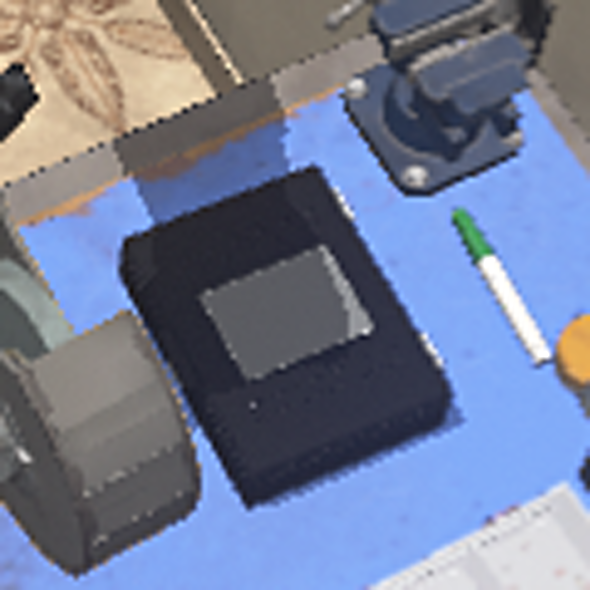

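```bash
python3 -c "
from workcell import ticket
print(ticket.hand_in())"
```

```text
the job is handed in; nothing more can be done
None
```

The grey clipper is packed in its nest, switch up and blades away from the robot, and the lid is shut. The job was handed in at about 30 s of the 72 s allowed.

**What I did:**
- I lifted the clipper out of the stand by the head, tipped it onto its back on the mat and let go.
- I took it again across the waist, carried it over the grinder and lowered it into the nest. It met no resistance until the floor, then I released it.
- I swung the lid over from behind with closed fingers and pressed its front edge. The highest force I read was about 26 N, once the lid was already against its stop.

**Last checks:**
- **Clipper:** before I shut the lid it lay level, with its top 36–38 mm up in the depth pictures, against 39 mm expected and the 46 mm rim. The networks put it within 4 mm of the nest position, inside their own error. With the lid shut it can't be seen, so I have no later reading.
- **Lid:** after I backed away it stayed level, with its top 55–57 mm up and the fitted tilt at most 0.006 rad. I read that as the catch having snapped.
- **Other things:** the tin and the black clipper still measured where they started, within camera error. The spare blade lay in its bay before the lid was shut.

**Disagreements:** the two cameras differ by about 2 mm on where the case sits. The clipper tipped about 4° blades-down in the grip while carried, and levelled out on the nest floor.

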